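# Load an engine carton into the roller feeder, free the lid stay and shut the lid

## Task

Take the boxed engine out of its steel cradle and set it the right way up on the feeder's sloped rollers, without dropping it, so that it rolls down against the yellow stop; the lane's walls leave room for fingers only at its two ends, so you will have to put it down (the green mat is free for that) and take it again the other way. Then swing the locked stay up by its red grip until its arm stands about upright, clear of the lid's pin, leave it up, and fold the clear lid fully shut over the carton. Leave the engine, the tank and the starter alone.

Things in the scene. Friction and masses are not known exactly. Their poses are not given: they have to be found in the camera images.
- carton_mid (a point): Centre of the loose engine carton, white with orange and black panels, orange top, 46 (its x) x 62 (its y) x 55 mm tall, z up, 0.17 to 0.35 kg. It stands upright in the cradle, its long side (y) along the cradle's y. On the rollers its 62 mm side must lie along the lane
- carton: The same carton, origin at the centre of its underside
- cradle: Fixed dark steel cradle on the bench, origin at the centre of its underside: 44 (x) x 76 (y) mm, base 4 mm thick, and at each y end a 4 mm plate, 58 mm high, that covers the carton's end with 3 mm to spare. Open on its two x sides, where the carton overhangs it by 1 mm, so there the carton can be gripped only across its 46 mm
- mat_top (a point): Centre of the top of a green fixed mat, 100 x 100 mm, top 2 mm above the bench: a free place to put the carton down and take it again
- stop (a point): Foot of the yellow stop closing the roller lane's lower end, on the plane of the roller tops, mid-lane; the stop is 58 mm high. Axes of the lane: y along it, downhill, out through the stop (7 degrees below level); x across it, level, to the lid's hinge; z square to the rollers, up. A carton resting against the stop has its centre at (0, -31, 27.5) mm
- load_point (a point): Good place to load: mid-lane on the roller tops, 170 mm uphill of stop, same axes. The lane is 250 mm long, upper end open, 12 free-turning rollers 20 mm apart. Blue side walls, 58 mm above the rollers, leave the carton 6 mm each side: no finger fits beside it, only before and behind it along the lane. Let go, it rolls down by itself
- lid_hinge (a point): Middle of the lid's hinge line, which runs along the lane's y on top of the wall at x = +33 mm, 62 mm above the roller tops; axes as stop; 125 mm uphill of the stop
- lid_bar (a point): Middle of the lid's orange handle bar, a round bar of 12 mm diameter, 60 mm long along the hinge line, on the free edge of the clear lid (66 mm wide, 253 mm long, 5 mm thick), 76 mm from the hinge line. Shut: at x = -76, z = +6 mm from lid_hinge, out over the front wall. Its axes turn with the lid
- lid (a joint): Lid angle, rad: 0 shut (lying on the walls), about 2.2 at the start (folded back past upright, away from the robot). Stiff hinge, stays where left, about 2 N at the bar. The stay's tooth holds the steel pin on the lid's end: until the stay is raised the lid cannot come forward
- stay_pivot (a point): Point on the stay's pivot axis (along the lane's y), level with the grip point stay_tab; 94 mm in x and 61 mm in z from the lane's roller plane centre line; axes as stop
- stay_tab (a point): Grip point on the stay's red round grip, 12 mm diameter, lying along the lane's y; free from 15 mm to 80 mm beyond the lane's lower end, this point 65 mm beyond the stop's face. 80 mm from the pivot axis; the steel arm (8 mm) lies between the grip and the lane's end
- stay (a joint): Stay angle, rad: 0 locked (arm slants up from the pivot towards the robot, 0.6 rad above level), growing as the grip is lifted up and away from the robot; about 0.94 is upright, 1.4 the end. Stiff pivot (0.2 N m, about 3 N at the grip); stays where it is left. The pin is clear from about 0.4
- engine: Bystander: aluminium model engine with cooling fins, 60 x 70 x 95 mm, origin under its centre
- tank: Bystander: white plastic fuel tank, 60 x 80 x 100 mm, origin under its centre
- starter: Bystander: black and red electric starter standing upright, 60 mm diameter, 105 mm tall, origin under its centre
Mind the look-alikes: they are no part of the job. There is more than one size of the carton; the job needs the middle-sized.

How it is judged (in metres and radians):
On the way, in this order (a step that is already met when the one before it is completed fails the run):
1. the carton stands let go on the rollers, at rest against the stop (y of carton_mid in the frame of stop between -0.038 and -0.026 m and x of carton_mid in the frame of stop between -0.012 and 0.012 m and z of carton_mid in the frame of stop between 0.02 and 0.035 m and angle between carton_mid's own z axis and vertical below 0.3 rad and linear speed of carton below 0.03 m/s and contact force between the fingers and carton below 0.1 N), for 0.2 s.
2. the stay is swung up, clear of the lid's pin (value of joint stay above 0.6 rad), for 0.2 s.
At the end, for the whole second after the job is handed in: The carton stands upright on the rollers, at rest, within 7 mm of the stop and 12 mm of the lane's middle; the stay is left raised by at least 0.6 rad; the lid is shut to within 0.08 rad (all of step 1 and value of joint stay above 0.6 rad and value of joint lid below 0.08 rad); the robot touches nothing.
It fails at once if the engine is shifted or knocked over (distance of engine from where it was at the start of the episode above 0.03 m or angle between engine's own z axis and vertical above 0.5 rad).
It fails at once if the tank is shifted or knocked over (distance of tank from where it was at the start of the episode above 0.03 m or angle between tank's own z axis and vertical above 0.5 rad).
It fails at once if the starter is shifted or knocked over (distance of starter from where it was at the start of the episode above 0.03 m or angle between starter's own z axis and vertical above 0.5 rad).
It fails at once if the carton is dropped or thrown (faster than 0.8 m/s out of the fingers) (linear speed of carton above 0.8 m/s and contact force between the fingers and carton below 0.1 N).
It also fails if it takes over 72 s, if anything falls off the work surface, if the arm or the gripper's body presses on something with over 40 N, if the wrist force passes 120 N, or if a joint passes its speed limit or range.

## Robot

A 6-joint arm with a two-finger parallel gripper is mounted at the origin on the work surface. World frame = base frame: x ahead of the robot, y to its left, z up, the work surface at z = 0. Lengths are in mm, angles in rad, forces in N, time in s.
With the tool pointing down it reaches from about 350 to 775 mm from the base axis. Payload 7.3 kg.
Tool frame: the origin (TCP) lies between the finger pads; the fingertips stand 8 mm ahead of it and the grasp point (between the pads) lies 11 mm behind it; y points along the fingers, z is the direction in which the jaws open and shut, and the axes are right-handed (so a half turn about y gives the same grasp; the last joint's range is limited). The gripper opens to 92 mm and grips with 3 to 60 N. Pads are 19 mm wide; open, the fingers measure 130 mm over their backs; the gripper's body (75 mm by 190 mm) begins 47 mm behind the grasp point.
Start: joints at [-1.391, 0.342, 1.524, -0, 1.275, -0.146], TCP at [168.058, -497.394, 234.741] pointing down, gripper open.
Joint ranges: [-2.53, 2.53], [-0.77, 2.02], [0.04, 2.7], [-1, 4.14], [0.28, 2.66], [-3.11, 3.11]. Speed limits (rad/s): [2.57, 2.57, 3.14, 3.14, 3.14, 3.14].

## Interface

Orientations are given as [roll, pitch, yaw] about the fixed x, y, z axes, in that order (R = Rz(yaw) Ry(pitch) Rx(roll)).
In Python, from plant import bot, vision, job gives the robot as it stands. The module is installed in compiled form; this text tells all that it offers.
- The arm moves only by the tool arm_command, never from a script. Its argument "deltas" is a list of rows, each a list of 4 numbers: the shift along the tool's x, y, z in m, then the turn about the tool's y in degrees. In form: [[x, y, z, twist], ...]. A call has 1 to 5 rows; each row shifts and turns the commanded pose from where the row before left it, along the tool's axes as they then stand; what a row does not reach is not made up. A row lasts 1/10 s, in which the tool goes at most 50 mm and 8.59 degrees, less where a joint would pass 70% of its speed; a pose out of reach is approached as far as the arm can. A call is refused whole if a number of a shift passes 0.05 or a number of a turn 8.59, either way. A call with a gripper value outside its range is refused whole. "claw" is the closure in counts, from 0 (fully open) to 255 (shut), set as the call begins (left out, the last holds). The fingers move at their own pace and stop on an object; the grip force is fixed at half the most. Time passes only in rows, so rows that do not move let the fingers close. It gives the time, the measured TCP pose, the force and the opening at its end, in the units of the state.
- bot.get_obs(): the state, without advancing time (a new reading comes with each control period).
- vision.capture(name): name is "side" or "top"; returns a dict with "img" (420x560x3 uint8, red, green, blue), "camera_matrix" (3x3 intrinsics, pixels), "dist_coeffs" ([k1, k2, p1, p2, k3] as OpenCV has them; the pictures are not rectified), "world_to_cam" (4x4, takes a point from world to camera coordinates). Camera axes: x right, y down, z forward; pixel columns grow to the right and rows downward; lengths in mm; the calibration is good to about 2 mm. A picture is of the moment at which its call begins. There is no depth.
- job.close_job(): hands the job in, once; it reports no verdict.
Trained networks look in a picture, given as the dict that the camera call returned (one of the last four; its "shot" number tells which), for a name from the list of things; names that differ only in an ending like _2 or _b are one class to them, and where a whole thing is asked for, a point or a joint stands for the part that bears it (a point fixed in the world has none). Each returns a list of dicts, best first, with "confidence" (0 to 1); they miss things now and then, are a little off and sometimes report something else, mostly with a low value. They report only what shows in the picture. A call takes as long as a camera call. They do not tell look-alikes from the thing itself.
- vision.find_in(picture, name): "xyz" ([x, y, z] in mm, in the coordinates of the camera as it stood for that picture, good to about 4 mm: the middle of the surface that is visible of it).
- vision.regions_of(picture, name): "mask" (420x560 bool, what is visible of it).
The state is a dict: "time": time; "joint_positions": joint angles; "dq": joint speeds; "tau": joint torques, N m; "tool_pos": TCP position; "tcp_rot": TCP orientation; "contact_force": force on the tool from outside, world axes, zero at the start; "moment": the same for the moment, N m; "grip_width": finger opening in mm.
Only numpy, scipy, OpenCV 4.12 (cv2) and the standard library are available. Lean on these libraries where they do the work, as an engineer would, in place of code of your own. Each camera call takes 0.05 s, during which the arm holds its last target. There are 200 camera calls.

## Working session

There is one attempt and no reset: what is moved stays moved. The work goes in short steps, Python scripts to look and compute and a tool call to move; the robot and the scene stay as the last step left them, time stands still between calls to the robot, and variables do not carry over. Pictures are saved under pics/ and viewed, about 8 in all and at most 12, crops included, and the job is handed in when it is done.

Besides the shell and the picture viewer there is one more tool, called after "Request:" as name(argument=value, ...) on one line, values as JSON. arm_command: Moves the arm, as the interface text tells. Its arguments: {"type":"object","properties":{"deltas":{"type":"array","items":{"type":"array","items":{"type":"number"}}},"claw":{"type":"number"}},"required":["deltas"]}

```bash
mkdir -p pics
cat > h.py <<'E'
import numpy as np, cv2
from plant import bot, vision, job
np.set_printoptions(precision=1,suppress=True)
def world(p,xyz):
    return (np.linalg.inv(p['world_to_cam'])@np.r_[xyz,1])[:3]
def proj(p,X):
    X=np.atleast_2d(np.asarray(X,float)); T=np.asarray(p['world_to_cam'])
    r=cv2.Rodrigues(T[:3,:3])[0]
    return cv2.projectPoints(X,r,T[:3,3],np.asarray(p['camera_matrix']),np.asarray(p['dist_coeffs']))[0][:,0]
def ray(p,uv):
    n=cv2.undistortPoints(np.array([[uv]],float),np.asarray(p['camera_matrix']),np.asarray(p['dist_coeffs']))[0,0]
    Ti=np.linalg.inv(p['world_to_cam']); d=Ti[:3,:3]@np.r_[n,1]
    return Ti[:3,3],d/np.linalg.norm(d)
def atz(p,uv,z):
    o,d=ray(p,uv); return o+d*(z-o[2])/d[2]
def tri(p1,u1,p2,u2):
    o1,d1=ray(p1,u1);o2,d2=ray(p2,u2)
    s=np.linalg.lstsq(np.c_[d1,-d2],o2-o1,rcond=None)[0]
    a=o1+s[0]*d1;b=o2+s[1]*d2
    return (a+b)/2,np.linalg.norm(a-b)
def save(p,n): cv2.imwrite(f'pics/{n}.png',p['img'][:,:,::-1])
E
cat > a.py <<'E'
from h import *
P={c:vision.capture(c) for c in('top','side')}
o=bot.get_obs();print({k:np.array(o[k]) for k in('time','tool_pos','tcp_rot','grip_width')})
im=np.hstack([P['top']['img'],P['side']['img']])
for c in P: save(P[c],c+'0')
for n in 'carton_mid cradle mat_top stop load_point lid_hinge lid_bar stay_pivot stay_tab engine tank starter'.split():
    for c in P:
        for d in vision.find_in(P[c],n)[:4]:
            w=world(P[c],d['xyz']); print(n,c,round(d['confidence'],2),w,proj(P[c],w)[0])
E
python3 a.py
```

```text
{'time': array(0.1), 'tool_pos': array([ 168. , -497. ,  234.1]), 'tcp_rot': array([-1.6,  0. , -2.8]), 'grip_width': array(91.7)}
carton_mid top 0.66 [ 558.3 -306.7   33.5] [380.8 198.2]
carton_mid top 0.65 [ 356.9 -432.1   80. ] [439.5 273.3]
carton_mid top 0.63 [ 458.7 -338.6   55.4] [397.4 234.2]
carton_mid side 0.81 [ 366.2 -465.1   78.9] [208.2 358.3]
carton_mid side 0.68 [ 559.7 -319.8   31. ] [304.8 315.7]
carton_mid side 0.63 [ 452.3 -344.    53.7] [255.5 318.1]
cradle top 0.56 [ 444.7 -310.3   46.2] [385.8 240.1]
cradle top 0.34 [609.   93.1 153.2] [224.7 168.1]
cradle side 0.96 [ 464.7 -376.3   33.2] [261.6 336.3]
cradle side 0.49 [584.1  88.2  89.3] [301.8 196. ]
mat_top top 0.64 [ 408.9 -164.5   -2. ] [327.8 256. ]
mat_top side 0.86 [ 411.6 -171.8   -0.6] [240.3 282. ]
mat_top side 0.48 [614.2  67.8 155. ] [314.  179.5]
mat_top side 0.34 [ 451.7 -344.6   57.6] [255.1 317. ]
stop top 0.93 [585.7  95.6 112.4] [225.9 181.9]
stop side 0.79 [586.2  87.   83.1] [302.5 198.1]
load_point top 0.62 [586.5  97.8 113.8] [225.  181.5]
load_point side 0.6 [582.8  83.3  88.5] [301.5 19
[... 411 characters left out ...]
14.4] [225.9 181. ]
stay_pivot side 0.7 [584.5  90.1  89.5] [301.9 195.6]
stay_pivot side 0.58 [610.3  67.  155.1] [312.6 179.6]
stay_tab top 0.79 [595.5 243.1 153.9] [162.8 174.4]
stay_tab side 0.38 [601.2 233.  151.1] [304.2 154.7]
engine top 0.98 [ 642.5 -196.7   47.2] [339.2 166.6]
engine top 0.53 [ 654.4 -395.3   71.8] [415.4 159.1]
engine top 0.42 [610.   88.9 152. ] [226.5 167.9]
engine side 0.84 [ 651.9 -220.1   47.5] [340.3 278.4]
engine side 0.24 [582.6  89.2  87. ] [301.3 196.5]
tank top 0.67 [ 653.2 -392.6   72.4] [414.6 159.5]
tank side 0.71 [ 657.  -424.8   64.1] [359.2 342. ]
starter top 0.92 [386.2 364.3  73.6] [122.2 263.4]
starter side 0.97 [391.7 359.5  57.9] [239.5 163.9]
```

```bash
python3 -c "
import cv2
a=cv2.imread('pics/top0.png')[110:330,80:500];b=cv2.imread('pics/side0.png')[110:400,150:430]
cv2.imwrite('pics/t0.png',cv2.resize(a,(798,418),interpolation=3));cv2.imwrite('pics/s0.png',cv2.resize(b,(579,600),interpolation=3))"
```

```text
(no output)
```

View pics/t0.png

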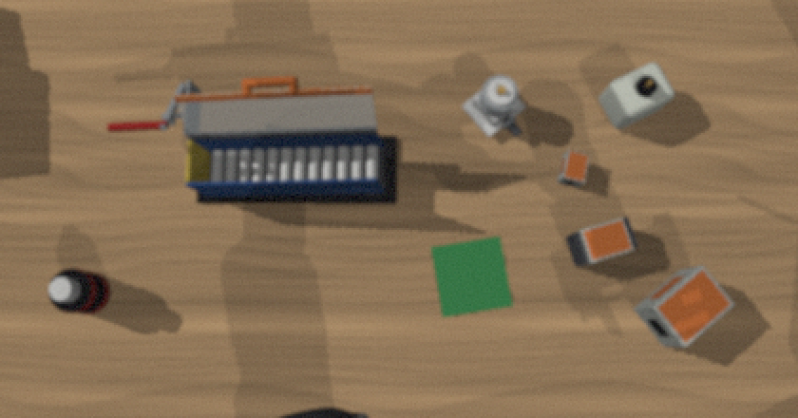

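View pics/s0.png

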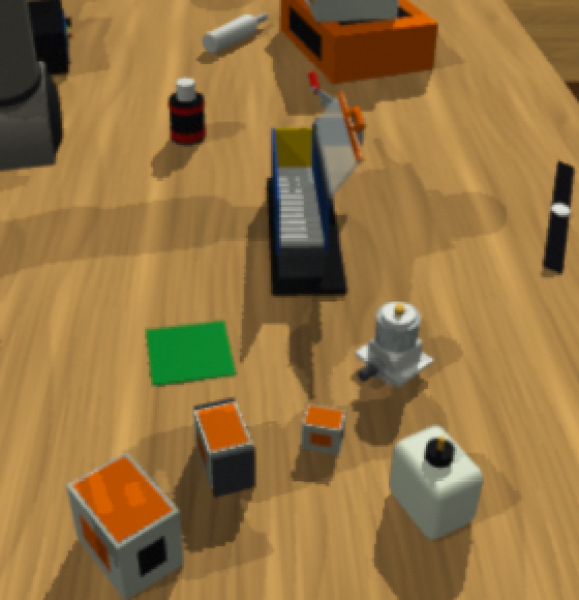

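Top view: the lane lies left-centre with the yellow stop at its left (+y) end, and the red grip sits at about (150,175) in full-image pixels. The mid carton is in the cradle at about (400,236), and the mat at about (328,256). I'll measure the lane and carton more closely.

```bash
cat > b.py <<'E'
from h import *
P={c:vision.capture(c) for c in('top','side')}
a=P['top']['img'][140:225,130:300];b=P['side']['img'][135:265,265:365]
cv2.imwrite('pics/lt.png',cv2.resize(a,None,fx=4.7,fy=4.7,interpolation=2)[:,:,::-1])
cv2.imwrite('pics/ls.png',cv2.resize(b,None,fx=4.6,fy=4.6,interpolation=2)[:,:,::-1])
for c,(u,v) in (('top',(397.5,235)),('side',(255,318))):
    hsv=cv2.cvtColor(P[c]['img'],cv2.COLOR_RGB2HSV)
    m=cv2.inRange(hsv,(5,170,100),(18,255,255)); n,l,s,ce=cv2.connectedComponentsWithStats(m)
    for i in range(1,n):
        if s[i,4]>40:
            pts=np.argwhere(l==i)[:,::-1].astype(float)
            W=np.array([atz(P[c],q,59)[:2] for q in pts],np.float32)
            r=cv2.minAreaRect(W); print(c,'orange',ce[i],s[i,4],W.mean(0),r)
    m=cv2.inRange(hsv,(45,120,40),(75,255,255)); n,l,s,ce=cv2.connectedComponentsWithStats(m)
    i=1+s[1:,4].argmax(); W=np.array([atz(P[c],q,2)[:2] for q in np.argwhere(l==i)[:,::-1].astype(float)],np.float32); print(c,'mat',W.mean(0),cv2.minAreaRect(W))
    m=cv2.inRange(hsv,(0,170,100),(4,255,255))|cv2.inRange(hsv,(172,170,100),(180,255,255)); n,l,s,ce=cv2.connectedComponentsWithStats(m)
    for i in range(1,n):
        if s[i,4]>8: print(c,'red',ce[i],s[i])
    print(P[c]['world_to_cam'])
E
python3 b.py
```

```text
top orange [ 33.3 127.4] 1093 [774.1 672.2] ((761.4075927734375, 695.6141357421875), (227.041015625, 117.15274810791016), 18.104434967041016)
top orange [220.5 154. ] 104 [677.5 120. ] ((673.8621215820312, 118.51081848144531), (23.612903594970703, 75.31507873535156), 1.5563688278198242)
top orange [382.6 196.9] 73 [ 556.1 -305. ] ((556.3252563476562, -305.0100402832031), (17.77507209777832, 27.9731502532959), 74.30841064453125)
top orange [399.1 235.8] 226 [ 454.1 -341.8] ((454.4061584472656, -341.7625732421875), (32.080848693847656, 47.68085861206055), 17.236690521240234)
top orange [444.9 270.6] 579 [ 363.6 -455.2] ((363.7231140136719, -455.6311340332031), (52.376708984375, 75.65095520019531), 36.66867446899414)
top mat [ 410.7 -163.9] ((410.9927673339844, -164.07159423828125), (92.8955307006836, 92.66850280761719), 8.37814998626709)
top red [149.3 175.9] [137 175  26   3  61]
[[ -0.   -1.   -0.  -17.1]
 [ -1.    0.   -0.2 526.6]
 [  0.2   0.   -1.  954. ]
 [  0.    0.    0.    1. ]]
side orange [317.3  94.2] 287 [ 744.7 1102.5] ((744.4854125976562, 1104.665283203125), (127.2896041
[... 520 characters left out ...]
60.5 -332.9] ((560.4462890625, -332.91644287109375), (25.77113914489746, 34.575035095214844), 74.74437713623047)
side orange [208.8 350.7] 1025 [ 362.2 -431.2] ((361.76025390625, -429.7541809082031), (58.9719123840332, 82.64218139648438), 37.059730529785156)
side orange [192.6 367.9] 57 [ 335.5 -471.2] ((335.809814453125, -470.9981384277344), (8.704765319824219, 40.23143005371094), 21.68505096435547)
side mat [ 413.7 -167.7] ((413.71124267578125, -165.7724151611328), (99.67215728759766, 100.7720947265625), 8.394153594970703)
side red [301.3 148.3] [300 145   4   8  21]
[[   1.    -0.     0.  -515.2]
 [  -0.    -0.5   -0.8   92.5]
 [   0.     0.8   -0.5 1210.7]
 [   0.     0.     0.     1. ]]
```

View pics/lt.png

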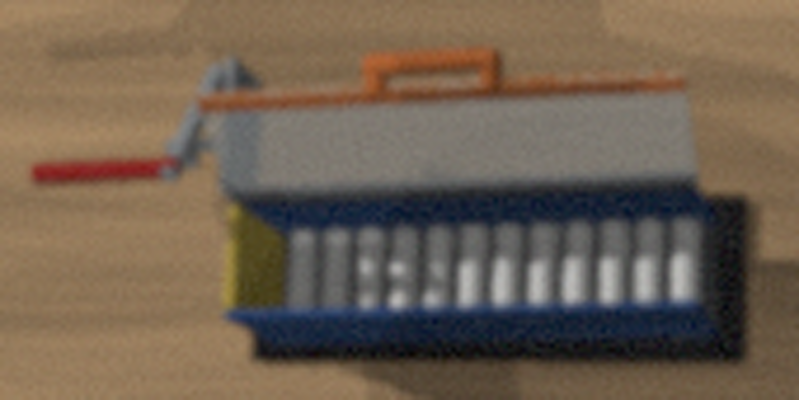

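View pics/ls.png

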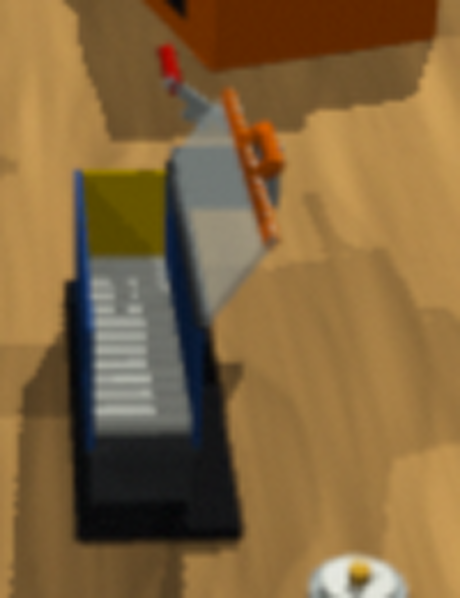

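```bash
cat > c.py <<'E'
from h import *
from scipy.optimize import least_squares
from scipy.spatial.transform import Rotation as R
P={c:vision.capture(c) for c in('top','side')}
T=lambda u,v:('top',(130+u/4.7-.4,140+v/4.7-.4)); S=lambda u,v:('side',(265+u/4.6-.4,135+v/4.6-.4))
F=[('stopTL',[-29,0,58],S(82,172)),('stopTR',[29,0,58],S(166,170)),('stopBL',[-29,0,0],S(90,258)),('stopBR',[29,0,0],S(163,255)),
('gripend',[28,80,106],S(166,46)),('gripend',[28,80,106],T(34,172)),('gripnear',[28,15,106],T(168,165)),
('barL',None,T(368,57)),('barR',None,T(495,55)),('barL',None,S(262,127)),('barR',None,S(277,168)),
('wallFR',[-33,-250,58],T(715,303)),('wallFL',[-33,0,58],T(230,312)),('stopoutR',[29,3,58],T(233,205)),
('lastrollL',[-29,-240,0],S(93,432)),('lastrollR',[29,-240,0],S(192,432))]
def pose(q): return R.from_euler('xz',[-np.deg2rad(7),q[3]]),q[:3]
def X(n,l,q):
    if n[:3]=='bar':
        t=q[4]; l=[33+76*-np.cos(t)+6*np.sin(t),-125+(25 if n[3]=='L' else -25),62+76*np.sin(t)+6*np.cos(t)]
    r,t=pose(q); return r.apply(l)+t
def res(q): return np.array([proj(P[o[0]],X(n,l,q))[0]-o[1] for n,l,o in F])
s=least_squares(lambda q:res(q).ravel(),[580,215,60,0,2.2],loss='soft_l1',x_scale=[10,10,10,.1,.1])
q=s.x;print(q[:3],'yaw,lid',np.round(q[3:],3))
for f,e in zip(F,res(q)): print(f[0],f[2][0],e)
np.save('q.npy',q)
r,t=pose(q)
for n,l in dict(load=[0,-170,0],cart=[0,-31,27.5],tab=[28,65,106],pivot=[94,65,61],hinge=[33,-125,62]).items(): print(n,r.apply(l)+t)
print('bar',(X('barL',0,q)+X('barR',0,q))/2)
E
python3 c.py
```

```text
[563.5 208.3  41.6] yaw,lid [-0.   2.2]
stopTL side [0.4 0.4]
stopTR side [0.7 0.7]
stopBL side [-1.4 -1.3]
stopBR side [ 0.9 -0.8]
gripend side [-0.8  5. ]
gripend top [5.5 1.3]
gripnear top [1.6 2. ]
barL top [3.6 0.3]
barR top [-2.9 -0. ]
barL side [0.6 2. ]
barR side [-0.7 -0.6]
wallFR top [-4.4 -0.2]
wallFL top [ 0.1 -0.8]
stopoutR top [-0.1 -1.9]
lastrollL side [ 0.  -3.6]
lastrollR side [ 0.  -3.7]
load [559.8  39.6  62.3]
cart [562.9 180.9  72.7]
tab [593.2 285.1 138.9]
pivot [659.1 278.2  94.2]
hinge [594.   91.1 118.4]
bar [642.1  97.3 177.2]
```

```bash
sed -i "s/-240,0/-250,0/g; s/(25 if/(31 if/; s/else -25/else -31/; s/^('wallFR.*T(715,303)),/('wallFR',[-33,-255,58],T(710,303)),/; s/\[28,80,106\]/[28,80+q0,106]/g; s/\[28,15,106\]/[28,15+q0,106]/; s/^F=/q0=8\nF=/; s/np.round(q\[3:\],3)/q[3].round(4),q[4].round(3)/" c.py; python3 c.py
```

```text
[563.8 207.5  42.3] yaw,lid -0.0242 2.161
stopTL side [0.5 0.3]
stopTR side [0.8 0.7]
stopBL side [-1.3 -1.4]
stopBR side [ 1.  -0.8]
gripend side [-0.8  4.1]
gripend top [2.8 1.1]
gripnear top [-1.2  1.9]
barL top [1.5 0.5]
barR top [-0.1  0. ]
barL side [0.2 1.1]
barR side [-0.7 -0.1]
wallFR top [-1.  -0.1]
wallFL top [ 0.3 -1. ]
stopoutR top [ 0.2 -2.1]
lastrollL side [ 0.  -1.8]
lastrollR side [ 0.2 -2. ]
load [559.7  38.8  63. ]
cart [563.2 180.1  73.3]
tab [593.7 284.2 139.6]
pivot [659.5 277.2  94.9]
hinge [594.   90.2 119. ]
bar [641.4  96.4 178.4]
```

```bash
cat > plan.py <<'E'
from h import *
from scipy.spatial.transform import Rotation as R
def rows(wps,start=None,vmax=45,w=8):
    """wps: (x,y,z,jawdeg[,vmax]) -> rows of tool deltas from measured pose"""
    o=bot.get_obs(); M=R.from_euler('xyz',o['tcp_rot']); p=np.array(o['tool_pos'],float)
    print('t',round(float(o['time']),2),'pos',p,'rot',np.round(o['tcp_rot'],3),'grip',round(float(o['grip_width']),1),'F',np.array(o['contact_force']),'q',np.round(o['joint_positions'],2).tolist())
    out=[]
    for wp in wps:
        g=np.array(wp[:3],float);v=wp[4] if len(wp)>4 else vmax
        jaw=lambda:np.degrees(np.arctan2(*M.apply([0,0,1])[1::-1]))
        d=(wp[3]-jaw()+180)%360-180
        n=max(1,int(np.ceil(max(np.linalg.norm(g-p)/v,abs(d)/w)-.05)))
        for i in range(n,0,-1):
            a=((wp[3]-jaw()+180)%360-180)/i
            s=np.round(M.inv().apply((g-p)/i)/1000,4); t=round(-a,2)
            out.append([*s.tolist(),t]); p=p+M.apply(s*1000); M=M*R.from_euler('y',t,degrees=True)
    for i in range(0,len(out),5): print([[float(f'{x:.4g}') for x in r] for r in out[i:i+5]])
E
python3 - <<'E'
from plan import *
P={c:vision.capture(c) for c in('top','side')}
print(tri(P['top'],(444.9,270.6),P['side'],(208.8,350.7)))
print(tri(P['top'],(399.1,235.8),P['side'],(257.1,315.8)))
rows([(454.5,-342,130,17),(454.5,-342,35,17)])
E
```

```text
(array([ 364.3, -447. ,   77.9]), np.float64(2.409662402925107))
(array([ 455. , -342. ,   58.1]), np.float64(1.829999791895105))
t 1.7 pos [ 168.1 -497.4  234.7] rot [-1.6  0.  -2.8] grip 91.8 F [ 0.5  0.5 -0. ] q [-1.39, 0.34, 1.52, 0.0, 1.28, -0.15]
[[-0.0292, 0.0095, -0.005, -8.03], [-0.0296, 0.0095, -0.0009, -8.03], [-0.0294, 0.0095, 0.0032, -8.03], [-0.0287, 0.0095, 0.0073, -8.03], [-0.0274, 0.0095, 0.0112, -8.03]]
[[-0.0256, 0.0095, 0.015, -8.03], [-0.0232, 0.0095, 0.0184, -8.03], [-0.0204, 0.0096, 0.0215, -8.03], [-0.0173, 0.0095, 0.0241, -8.03], [-0.0137, 0.0096, 0.0263, -8.03]]
[[-0.0099, 0.0095, 0.0279, -8.03], [-0.0, 0.0317, -0.0, -0.0], [-0.0, 0.0317, -0.0, -0.0], [-0.0, 0.0316, -0.0, -0.0]]
```

Request:
arm_command(deltas=[[-0.0292,0.0095,-0.005,-8.03],[-0.0296,0.0095,-0.0009,-8.03],[-0.0294,0.0095,0.0032,-8.03],[-0.0287,0.0095,0.0073,-8.03],[-0.0274,0.0095,0.0112,-8.03]], claw=0)

```text
time: 2.2
tool_pos: [299.2, -426.2, 187.0]
tcp_rot: [-1.57, -0.0, -2.109]
contact_force: [-0.8, -0.1, -0.2]
grip_width: 91.7
```

Request:
arm_command(deltas=[[-0.0256,0.0095,0.015,-8.03],[-0.0232,0.0095,0.0184,-8.03],[-0.0204,0.0096,0.0215,-8.03],[-0.0173,0.0095,0.0241,-8.03],[-0.0137,0.0096,0.0263,-8.03]])

```text
time: 2.7
tool_pos: [429.6, -355.5, 139.2]
tcp_rot: [-1.571, -0.0, -1.409]
contact_force: [-0.7, -1.0, -0.3]
grip_width: 91.8
```

Request:
arm_command(deltas=[[-0.0099,0.0095,0.0279,-8.03],[0,0,0,0],[0,0,0,0]])

```text
time: 3.0
tool_pos: [454.6, -341.7, 129.7]
tcp_rot: [-1.571, 0.0, -1.274]
contact_force: [0.5, -0.9, 0.0]
grip_width: 91.7
```

Run:
```python
from plan import *
rows([(454.5,-342,35,17,30)])
```

```text
t 3.0 pos [ 454.6 -341.7  129.7] rot [-1.6  0.  -1.3] grip 91.7 F [ 0.5 -0.9  0. ] q [-0.78, 0.52, 1.55, -0.0, 1.07, -1.08]
[[0.0001, 0.0237, -0.0, -0.0], [0.0001, 0.0237, -0.0, -0.0], [0.0, 0.0237, -0.0001, -0.01], [0.0001, 0.0236, -0.0, -0.0]]
```

Request:
arm_command(deltas=[[0,0.0237,0,0],[0,0.0237,0,0],[0,0.0237,0,0],[0,0.0236,0,0],[0,0,0,0]])

```text
time: 3.5
tool_pos: [452.2, -341.6, 33.1]
tcp_rot: [-1.574, 0.005, -1.277]
contact_force: [0.3, 0.4, -0.5]
grip_width: 91.4
```

Request:
arm_command(deltas=[[0,0,0,0],[0,0,0,0],[0,0,0,0],[0,0,0,0],[0,0,0,0]], claw=255)

```text
time: 4.0
tool_pos: [454.7, -342.2, 35.9]
tcp_rot: [-1.57, -0.001, -1.274]
contact_force: [-1.0, 0.2, -0.2]
grip_width: 56.6
```

Request:
arm_command(deltas=[[0,0,0,0],[0,0,0,0],[0,-0.003,0,0],[0,-0.004,0,0],[0,-0.005,0,0]])

```text
time: 4.5
tool_pos: [454.2, -341.8, 47.2]
tcp_rot: [-1.571, 0.001, -1.274]
contact_force: [0.5, 0.3, -3.3]
grip_width: 45.9
```

Run:
```python
from plan import *
rows([(454.5,-342,120,17,25),(411,-165,110,-1.4,40),(411,-165,45,-1.4,30),(411,-165,35,-1.4,5)])
```

```text
t 4.5 pos [ 454.2 -341.8   47.2] rot [-1.6  0.  -1.3] grip 45.9 F [ 0.5  0.3 -3.3] q [-0.78, 0.63, 1.62, -0.0, 0.89, -1.08]
[[0.0001, -0.0243, 0.0001, -0.0], [0.0, -0.0242, 0.0, -0.0], [0.0001, -0.0243, 0.0001, -0.0], [-0.0364, 0.002, 0.002, 3.68], [-0.0365, 0.002, -0.0003, 3.68]]
[[-0.0363, 0.0021, -0.0027, 3.68], [-0.0361, 0.002, -0.005, 3.68], [-0.0357, 0.0021, -0.0072, 3.68], [0.0, 0.0217, 0.0, -0.0], [0.0, 0.0216, 0.0, -0.0]]
[[0.0, 0.0217, 0.0, -0.0], [0.0, 0.005, 0.0, -0.0], [0.0, 0.005, 0.0, -0.0]]
```

Request:
arm_command(deltas=[[0,-0.0243,0,0],[0,-0.0242,0,0],[0,-0.0243,0,0],[-0.0364,0.002,0.002,3.68],[-0.0365,0.002,-0.0003,3.68]])

```text
time: 5.0
tool_pos: [437.1, -271.2, 117.1]
tcp_rot: [-1.569, -0.002, -1.407]
contact_force: [1.0, 1.5, -3.2]
grip_width: 45.7
```

Request:
arm_command(deltas=[[-0.0363,0.0021,-0.0027,3.68],[-0.0361,0.002,-0.005,3.68],[-0.0357,0.0021,-0.0072,3.68],[0,0.0217,0,0],[0,0.0216,0,0]])

```text
time: 5.5
tool_pos: [411.4, -164.4, 67.2]
tcp_rot: [-1.569, -0.001, -1.593]
contact_force: [0.7, -0.1, -3.0]
grip_width: 46.0
```

Request:
arm_command(deltas=[[0,0.0217,0,0],[0,0.005,0,0],[0,0.004,0,0],[0,0,0,0],[0,0,0,0]])

```text
time: 6.0
tool_pos: [411.5, -165.5, 36.7]
tcp_rot: [-1.569, -0.001, -1.595]
contact_force: [-0.0, -0.1, -3.0]
grip_width: 45.5
```

Run:
```python
from plan import *
rows([(411,-165,34,-1.4,30)])
p=vision.capture('side'); q=proj(p,[411,-165,30])[0].astype(int)
cv2.imwrite('pics/m.png',cv2.resize(p['img'][q[1]-60:q[1]+50,q[0]-65:q[0]+65],None,fx=4,fy=4)[:,:,::-1])
```

```text
t 6.0 pos [ 411.5 -165.5   36.7] rot [-1.6 -0.  -1.6] grip 45.5 F [-0.  -0.1 -3. ] q [-0.56, 0.48, 1.98, -0.0, 0.68, -0.53]
[[-0.0005, 0.0027, -0.0006, -0.01]]
```

View pics/m.png

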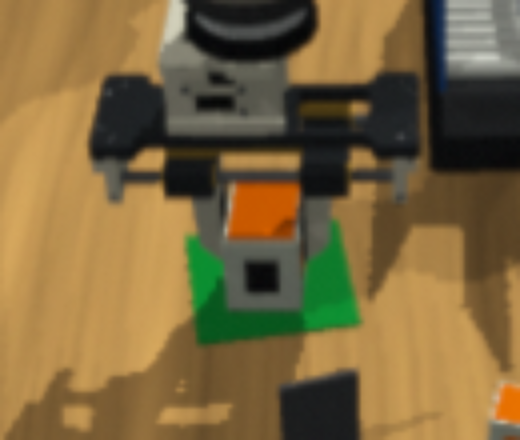

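The carton is held upright just above the mat. I'll lower it to contact.

Request:
arm_command(deltas=[[0,0.001,0,0],[0,0.001,0,0],[0,0.001,0,0],[0,0,0,0]])

```text
time: 6.45
tool_pos: [411.2, -165.2, 33.6]
tcp_rot: [-1.57, -0.0, -1.595]
contact_force: [-0.4, 1.6, 5.4]
grip_width: 46.0
```

Request:
arm_command(deltas=[[0,0,0,0],[0,0,0,0],[0,0,0,0],[0,0,0,0],[0,0,0,0]], claw=0)

```text
time: 6.95
tool_pos: [411.1, -165.1, 32.9]
tcp_rot: [-1.571, -0.0, -1.595]
contact_force: [0.8, 0.4, 0.0]
grip_width: 81.5
```

Request:
arm_command(deltas=[[0,-0.02,0,0],[0,-0.03,0,0],[0,-0.015,0,0],[0,0,0,-8.5],[0,0,0,-8.5]])

```text
time: 7.45
tool_pos: [411.3, -165.3, 98.6]
tcp_rot: [-1.57, -0.001, -1.293]
contact_force: [0.0, 0.1, 0.2]
grip_width: 91.4
```

Request:
arm_command(deltas=[[0,0,0,-8.5],[0,0,0,-8.5],[0,0,0,-8.5],[0,0,0,-8.5],[0,0,0,-8.5]])

```text
time: 7.95
tool_pos: [410.9, -165.1, 97.8]
tcp_rot: [-1.571, 0.0, -0.551]
contact_force: [-0.6, -0.5, 0.4]
grip_width: 92.2
```

Request:
arm_command(deltas=[[0,0,0,-8.5],[0,0,0,-8.5],[0,0,0,-8.5],[0,0,0,-5],[0,0,0,0]])

```text
time: 8.45
tool_pos: [411.0, -165.1, 97.9]
tcp_rot: [-1.571, 0.0, -0.024]
contact_force: [0.2, 0.1, 0.5]
grip_width: 91.7
```

Run:
```python
from plan import *
P={c:vision.capture(c) for c in('top','side')}
rows([(411.2,-165.2,34,88.6,25)])
for c in P:
    hsv=cv2.cvtColor(P[c]['img'],cv2.COLOR_RGB2HSV)
    m=cv2.inRange(hsv,(5,170,80),(18,255,255)); n,l,s,ce=cv2.connectedComponentsWithStats(m)
    for i in range(1,n):
        if s[i,4]>40:
            W=np.array([atz(P[c],q,57)[:2] for q in np.argwhere(l==i)[:,::-1].astype(float)],np.float32)
            if abs(W.mean(0)-[411,-165]).max()<60: print(c,s[i,4],W.mean(0),cv2.minAreaRect(W))
save(P['side'],'m2s')
```

```text
t 8.55 pos [ 411.  -165.1   97.9] rot [-1.6  0.  -0. ] grip 91.8 F [ 0.3 -0.3 -0.3] q [-0.56, 0.37, 1.93, -0.0, 0.84, -2.1]
[[0.0001, 0.0213, -0.0, -0.05], [0.0001, 0.0213, -0.0, -0.05], [0.0, 0.0213, -0.0001, -0.05]]
side 131 [ 417.9 -171.6] ((411.8063659667969, -164.2461395263672), (56.62158966064453, 38.487403869628906), 88.27546691894531)
```

Request:
arm_command(deltas=[[0,0.0213,0,0],[0,0.0213,0,0],[0,0.0213,0,0],[0,0,0,0]])

```text
time: 8.95
tool_pos: [409.6, -164.3, 32.2]
tcp_rot: [-1.568, 0.004, -0.026]
contact_force: [0.3, -0.2, 0.1]
grip_width: 92.0
```

Request:
arm_command(deltas=[[0,0,0,0],[0,0,0,0],[0,0,0,0],[0,0,0,0],[0,0,0,0]], claw=255)

```text
time: 9.45
tool_pos: [411.3, -165.2, 34.7]
tcp_rot: [-1.571, -0.001, -0.025]
contact_force: [-0.2, 0.6, 6.0]
grip_width: 61.9
```

Request:
arm_command(deltas=[[0,-0.004,0,0],[0,-0.015,0,0],[0,-0.025,0,0],[0,-0.03,0,0],[0,-0.03,0,0]])

```text
time: 9.95
tool_pos: [410.4, -164.8, 138.8]
tcp_rot: [-1.57, 0.001, -0.025]
contact_force: [0.2, -0.5, -2.4]
grip_width: 61.9
```

Run:
```python
from plan import *
rows([(411,-165,180,88.6,30),(558,38.8,180,88.6,40)])
```

```text
t 9.95 pos [ 410.4 -164.8  138.8] rot [-1.6  0.  -0. ] grip 61.9 F [ 0.2 -0.5 -2.4] q [-0.56, 0.31, 1.88, -0.0, 0.96, -2.1]
[[0.0003, -0.0206, -0.0001, -0.0], [0.0003, -0.0206, -0.0, -0.01], [0.0203, -0.0, 0.0296, 0.0], [0.0203, -0.0, 0.0296, 0.0], [0.0203, -0.0, 0.0296, 0.0]]
[[0.0203, -0.0, 0.0296, 0.0], [0.0203, -0.0, 0.0296, 0.0], [0.0202, -0.0, 0.0296, 0.0], [0.0203, -0.0, 0.0297, 0.0]]
```

Request:
arm_command(deltas=[[0,-0.0206,0,0],[0,-0.0206,0,0],[0.0203,0,0.0296,0],[0.0203,0,0.0296,0],[0.0203,0,0.0296,0]])

```text
time: 10.45
tool_pos: [474.3, -76.9, 179.3]
tcp_rot: [-1.571, 0.0, -0.026]
contact_force: [0.8, 0.0, -3.8]
grip_width: 62.0
```

Request:
arm_command(deltas=[[0.0203,0,0.0296,0],[0.0203,0,0.0296,0],[0.0203,0,0.0296,0],[0.0203,0,0.0296,0],[0,0,0,0]])

```text
time: 10.95
tool_pos: [559.6, 41.8, 178.7]
tcp_rot: [-1.57, -0.0, -0.021]
contact_force: [-0.2, 0.1, -2.7]
grip_width: 61.9
```

Run:
```python
from plan import *
rows([(558,38.8,130,88.6,30)])
P={c:vision.capture(c) for c in('top','side')}
a=cv2.resize(P['top']['img'][130:235,140:300],None,fx=2.5,fy=2.5);b=cv2.resize(P['side']['img'][130:290,240:380],None,fx=2.85,fy=2.85)
c=np.zeros((460,800,3),np.uint8);c[:a.shape[0],:400]=a[:,:400];c[:b.shape[0],400:400+b.shape[1]]=b
cv2.imwrite('pics/l1.png',c[:,:,::-1])
```

```text
t 10.95 pos [559.6  41.8 178.7] rot [-1.6 -0.  -0. ] grip 61.9 F [-0.2  0.1 -2.7] q [-0.06, 0.46, 1.51, 0.0, 1.18, -1.61]
[[-0.0008, 0.0243, -0.0016, 0.1], [-0.0007, 0.0244, -0.0015, 0.1]]
```

View pics/l1.png

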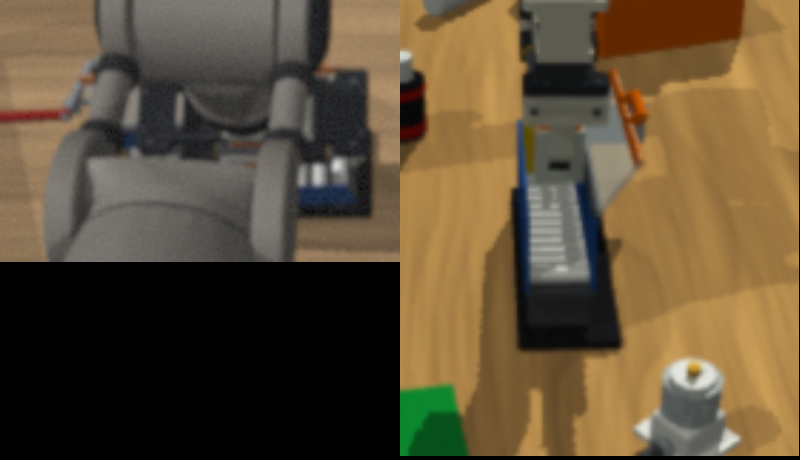

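Run:
```python
from plan import *
rows([(560,68.5,150,88.6,30),(560,68.5,105,88.6,20)])
```

```text
t 11.05 pos [557.6  39.1 178.5] rot [-1.6  0.  -0. ] grip 61.8 F [-0.  -0.7 -3.5] q [-0.07, 0.45, 1.51, -0.0, 1.18, -1.61]
[[0.0009, 0.0142, 0.0147, 0.05], [0.0009, 0.0142, 0.0148, 0.05], [0.0, 0.015, 0.0, -0.0], [0.0, 0.015, 0.0, -0.0], [0.0001, 0.015, 0.0, -0.0]]
```

Request:
arm_command(deltas=[[0.0015,0,0.0147,0],[0.001,0,0.0148,0],[0,0.0142,0,0],[0,0.0142,0,0],[0,0,0,0]])

```text
time: 11.55
tool_pos: [559.9, 68.5, 149.1]
tcp_rot: [-1.571, 0.004, -0.025]
contact_force: [0.5, -0.2, -2.1]
grip_width: 61.9
```

Request:
arm_command(deltas=[[0,0.015,0,0],[0,0.015,0,0],[0,0.013,0,0],[0,0,0,0],[0,0,0,0]])

```text
time: 12.05
tool_pos: [561.5, 68.0, 108.2]
tcp_rot: [-1.571, -0.0, -0.025]
contact_force: [0.8, 0.3, -1.7]
grip_width: 62.0
```

Request:
arm_command(deltas=[[0,0.002,0,0],[0,0.002,0,0],[0,0.001,0,0],[0,0,0,0]])

```text
time: 12.45
tool_pos: [561.3, 68.0, 102.8]
tcp_rot: [-1.571, 0.0, -0.025]
contact_force: [0.6, -0.4, -2.4]
grip_width: 62.1
```

No contact yet and no side force. Continuing slowly.

Request:
arm_command(deltas=[[-0.001,0.0015,0,0],[0,0.0015,0,0],[0,0.001,0,0],[0,0,0,0]])

```text
time: 12.85
tool_pos: [560.3, 68.0, 98.6]
tcp_rot: [-1.571, 0.0, -0.025]
contact_force: [0.9, -0.0, -3.1]
grip_width: 62.1
```

Request:
arm_command(deltas=[[0,0.001,0,0],[0,0.001,0,0],[0,0,0,0]])

```text
time: 13.15
tool_pos: [560.5, 68.7, 97.7]
tcp_rot: [-1.57, -0.001, -0.025]
contact_force: [-3.2, 3.4, 5.0]
grip_width: 61.7
```

Request:
arm_command(deltas=[[0,0.001,0,0],[0,0.001,0,0],[0,0,0,0]])

```text
time: 13.45
tool_pos: [560.6, 70.1, 96.4]
tcp_rot: [-1.568, -0.002, -0.025]
contact_force: [-2.9, 10.0, 8.3]
grip_width: 61.6
```

Request:
arm_command(deltas=[[0,-0.001,0,0],[0,0,0,0],[0,0,0,0],[0,0,0,0],[0,0,0,0]], claw=0)

```text
time: 13.95
tool_pos: [560.4, 67.7, 95.7]
tcp_rot: [-1.571, 0.0, -0.025]
contact_force: [0.4, 0.1, -0.4]
grip_width: 91.2
```

Request:
arm_command(deltas=[[0,0,0,0],[0,-0.01,0,0],[0,-0.02,0,0],[0,-0.04,0,0],[0,-0.04,0,0]])

```text
time: 14.45
tool_pos: [560.0, 67.9, 207.3]
tcp_rot: [-1.571, 0.001, -0.025]
contact_force: [1.1, 0.3, 0.1]
grip_width: 92.1
```

Run:
```python
from plan import *
rows([(560,68,260,88.6,40),(500,240,260,-1.4,40)])
P={c:vision.capture(c) for c in('top','side')}
a=cv2.resize(P['top']['img'][130:235,140:300],None,fx=2.5,fy=2.5);b=cv2.resize(P['side']['img'][130:290,240:380],None,fx=2.85,fy=2.85)
c=np.zeros((460,800,3),np.uint8);c[:a.shape[0],:400]=a[:,:400];c[:b.shape[0],400:400+b.shape[1]]=b
cv2.imwrite('pics/l2.png',c[:,:,::-1])
```

```text
t 14.45 pos [560.   67.9 207.3] rot [-1.6  0.  -0. ] grip 92.1 F [1.1 0.3 0.1] q [-0.02, 0.44, 1.46, -0.0, 1.25, -1.56]
[[-0.0, -0.0263, 0.0, -0.0], [-0.0, -0.0264, 0.0001, -0.01], [-0.0053, 0.0, 0.0142, 7.5], [-0.0072, 0.0, 0.0134, 7.5], [-0.0088, 0.0, 0.0123, 7.5]]
[[-0.0104, 0.0, 0.0111, 7.5], [-0.0117, 0.0, 0.0096, 7.5], [-0.0129, 0.0, 0.008, 7.5], [-0.0138, 0.0, 0.0063, 7.5], [-0.0145, 0.0, 0.0044, 7.5]]
[[-0.015, 0.0, 0.0025, 7.5], [-0.0152, 0.0, 0.0005, 7.5], [-0.0151, 0.0, -0.0015, 7.5], [-0.0148, 0.0001, -0.0035, 7.5]]
```

View pics/l2.png

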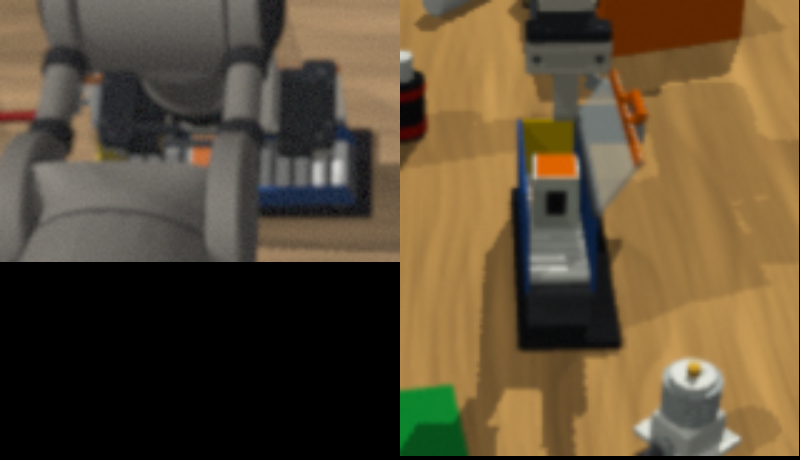

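Request:
arm_command(deltas=[[0,-0.0263,0,0],[0,-0.0264,0,0],[-0.0053,0,0.0142,7.5],[-0.0072,0,0.0134,7.5],[-0.0088,0,0.0123,7.5]])

```text
time: 15.05
tool_pos: [545.1, 111.3, 258.9]
tcp_rot: [-1.571, -0.0, -0.423]
contact_force: [1.3, 0.5, 0.5]
grip_width: 91.7
```

Request:
arm_command(deltas=[[-0.0104,0,0.0111,7.5],[-0.0117,0,0.0096,7.5],[-0.0129,0,0.008,7.5],[-0.0138,0,0.0063,7.5],[-0.0145,0,0.0044,7.5]])

```text
time: 15.55
tool_pos: [520.1, 183.1, 258.6]
tcp_rot: [-1.571, -0.0, -1.077]
contact_force: [-0.1, -0.2, -0.1]
grip_width: 91.6
```

Request:
arm_command(deltas=[[-0.015,0,0.0025,7.5],[-0.0152,0,0.0005,7.5],[-0.0151,0,-0.0015,7.5],[-0.0148,0,-0.0035,7.5],[0,0,0,0]])

```text
time: 16.05
tool_pos: [499.8, 241.2, 258.6]
tcp_rot: [-1.571, 0.0, -1.595]
contact_force: [-0.1, 0.2, -0.3]
grip_width: 92.0
```

```bash
cat > look.py <<'E'
from plan import *
import sys
P={c:vision.capture(c) for c in('top','side')}
a=cv2.resize(P['top']['img'][130:235,120:300],None,fx=2.2,fy=2.2);b=cv2.resize(P['side']['img'][130:290,240:380],None,fx=2.85,fy=2.85)
c=np.zeros((460,800,3),np.uint8);c[:a.shape[0],:396]=a;c[:b.shape[0],400:400+b.shape[1]]=b
cv2.imwrite(f'pics/{sys.argv[1]}.png',c[:,:,::-1])
q=np.load('q.npy'); r=R.from_euler('xz',[-np.deg2rad(7),q[3]])
top=[r.apply([x,y,55])+q[:3] for x,y in((-23,-62),(23,-62),(23,0),(-23,0))]
for k in P:
    hsv=cv2.cvtColor(P[k]['img'],cv2.COLOR_RGB2HSV)
    m=cv2.inRange(hsv,(5,170,80),(18,255,255)); n,l,s,ce=cv2.connectedComponentsWithStats(m)
    print(k,'expected top',proj(P[k],top).mean(0),[(ce[i].round(1).tolist(),int(s[i,4])) for i in range(1,n) if s[i,4]>15])
rows([])
E
python3 look.py l3
```

```text
top expected top [191.8 192.3] [([31.4, 112.3], 714), ([48.3, 113.0], 19), ([222.1, 153.9], 118), ([3.3, 177.6], 32), ([191.7, 193.5], 214), ([382.7, 197.1], 75), ([444.8, 270.7], 594)]
side expected top [292.6 176.9] [([141.4, 7.4], 21), ([159.8, 15.0], 33), ([317.7, 94.3], 279), ([328.2, 131.0], 1853), ([320.1, 168.1], 170), ([292.6, 175.9], 85), ([306.1, 311.3], 143), ([304.4, 321.9], 49), ([208.6, 350.6], 1033), ([195.6, 371.9], 109)]
t 16.15 pos [500.4 239.8 258.5] rot [-1.6 -0.  -1.6] grip 91.8 F [ 0.  -0.8 -0.3] q [0.31, 0.38, 1.4, -0.0, 1.36, 0.33]
```

View pics/l3.png

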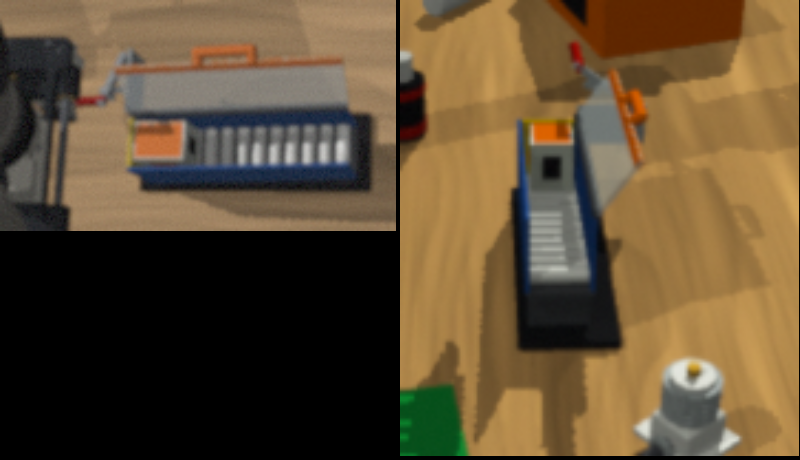

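Run:
```python
from plan import *
P={c:vision.capture(c) for c in('top','side')}
print(tri(P['top'],(149.3,175.9),P['side'],(301.3,148.3)))
q=np.load('q.npy'); r=R.from_euler('xz',[-np.deg2rad(7),q[3]])
for y in(15,50,65,80): 
    w=r.apply([28,y,106])+q[:3]; print(y,w,proj(P['top'],w),proj(P['side'],w))
```

```text
(array([594.5, 277.6, 151.6]), np.float64(2.9028306424377868))
15 [592.5 234.6 145.7] [[167.2 176.5]] [[301.3 156.1]]
50 [593.3 269.4 141.4] [[153.9 176.9]] [[300.6 152.4]]
65 [593.7 284.2 139.6] [[148.2 177. ]] [[300.3 151. ]]
80 [594.  299.1 137.7] [[142.6 177.2]] [[300.1 149.5]]
```

Run:
```python
from plan import *
rows([(594.5,282,230,-1.4,40),(594.5,282,136,-1.4,32)])
```

```text
t 16.25 pos [500.6 239.3 258.5] rot [-1.6 -0.  -1.6] grip 92.1 F [-0.4 -0.9 -0.4] q [0.31, 0.38, 1.4, -0.0, 1.36, 0.33]
[[-0.0149, 0.0095, 0.031, 0.04], [-0.015, 0.0095, 0.0309, 0.04], [-0.0149, 0.0095, 0.031, 0.04], [-0.0, 0.0313, -0.0, 0.0], [-0.0, 0.0313, -0.0, 0.0]]
[[-0.0001, 0.0314, -0.0, 0.0]]
```

Request:
arm_command(deltas=[[-0.0149,0.0095,0.031,0],[-0.015,0.0095,0.0309,0],[-0.0149,0.0095,0.031,0],[0,0,0,0],[0,0.02,0,0]])

```text
time: 16.75
tool_pos: [596.1, 282.1, 211.3]
tcp_rot: [-1.567, 0.001, -1.594]
contact_force: [-0.8, 0.1, 0.0]
grip_width: 91.4
```

Request:
arm_command(deltas=[[0,0.02,0,0],[0,0.02,0,0],[0,0.02,0,0],[0,0.014,0,0],[0,0,0,0]])

```text
time: 17.25
tool_pos: [593.2, 281.5, 134.1]
tcp_rot: [-1.575, -0.002, -1.595]
contact_force: [-0.2, -0.2, 0.3]
grip_width: 91.9
```

Request:
arm_command(deltas=[[0,0,0,0],[0,0,0,0],[0,0,0,0],[0,0,0,0],[0,0,0,0]], claw=255)

```text
time: 17.75
tool_pos: [594.5, 282.6, 136.4]
tcp_rot: [-1.57, 0.0, -1.595]
contact_force: [-0.4, -0.3, -0.4]
grip_width: 56.3
```

Request:
arm_command(deltas=[[0,0,0,0],[0,0,0,0],[0,0,0,0],[0,0,0,0]])

```text
time: 18.15
tool_pos: [594.4, 282.5, 135.9]
tcp_rot: [-1.571, -0.0, -1.595]
contact_force: [-0.2, -0.7, -0.8]
grip_width: 24.4
```

```bash
python3 - <<'E'
from plan import *
rows([])
E
python3 look.py l4
```

```text
t 18.15 pos [594.4 282.5 135.9] rot [-1.6 -0.  -1.6] grip 24.4 F [-0.2 -0.7 -0.8] q [0.33, 0.67, 1.26, -0.0, 1.22, 0.35]
top expected top [191.8 192.3] [([35.3, 133.4], 1366), ([45.6, 110.1], 20), ([221.7, 153.9], 114), ([8.1, 176.3], 64), ([191.8, 193.4], 200), ([382.7, 197.0], 74), ([444.8, 270.7], 589)]
side expected top [292.6 176.9] [([322.9, 94.6], 164), ([341.2, 132.8], 1059), ([320.7, 132.0], 27), ([301.9, 141.7], 35), ([320.2, 168.6], 166), ([292.6, 176.0], 85), ([306.1, 311.3], 143), ([304.4, 321.9], 49), ([208.7, 350.7], 1023), ([195.5, 371.8], 107)]
t 18.25 pos [594.4 282.5 135.9] rot [-1.6 -0.  -1.6] grip 16.2 F [ 0.2 -0.8  0.3] q [0.33, 0.67, 1.26, -0.0, 1.22, 0.35]
```

Request:
arm_command(deltas=[[0,0,0,0],[0,0,0,0],[0,0,0,0]])

```text
time: 18.55
tool_pos: [594.6, 282.5, 135.9]
tcp_rot: [-1.57, -0.0, -1.595]
contact_force: [1.3, -0.8, -0.9]
grip_width: 10.9
```

Run:
```python
from plan import *
z=np.array([0,.122,.993]); p0=np.array([594.5,282.3,136]); f=lambda a:p0+80*(np.cos(.6)-np.cos(a))*np.array([1,0,0])+80*(np.sin(a)-np.sin(.6))*z
rows([(*f(a),-1.4,8) for a in np.linspace(.6,1.5,13)[1:]])
```

```text
t 18.55 pos [594.6 282.5 135.9] rot [-1.6 -0.  -1.6] grip 10.9 F [ 1.3 -0.8 -0.9] q [0.33, 0.67, 1.25, -0.0, 1.22, 0.35]
[[-0.0005, -0.0048, 0.0035, 0.0], [-0.0006, -0.0045, 0.0039, 0.0], [-0.0006, -0.0042, 0.0042, 0.0], [-0.0006, -0.0039, 0.0046, 0.0], [-0.0006, -0.0035, 0.0048, 0.0]]
[[-0.0005, -0.0032, 0.0051, 0.0], [-0.0005, -0.0028, 0.0053, 0.0], [-0.0004, -0.0023, 0.0055, 0.0], [-0.0004, -0.002, 0.0056, 0.0], [-0.0003, -0.0015, 0.0058, 0.0]]
[[-0.0003, -0.0011, 0.0059, 0.0], [-0.0002, -0.0006, 0.006, 0.0]]
```

Request:
arm_command(deltas=[[0,0,0,0],[0,0,0,0]])

```text
time: 18.75
tool_pos: [594.6, 282.5, 135.9]
tcp_rot: [-1.57, -0.0, -1.595]
contact_force: [0.9, 0.7, -0.6]
grip_width: 11.1
```

Request:
arm_command(deltas=[[-0.0005,-0.0048,0.0035,0],[-0.0006,-0.0045,0.0039,0],[-0.0006,-0.0042,0.0042,0],[-0.0006,-0.0039,0.0046,0]])

```text
time: 19.15
tool_pos: [610.6, 284.0, 151.6]
tcp_rot: [-1.573, -0.001, -1.596]
contact_force: [5.1, -0.3, -18.0]
grip_width: 10.9
```

Request:
arm_command(deltas=[[0,-0.001,0.004,0],[0,-0.001,0.004,0],[0,0,0,0]])

```text
time: 19.45
tool_pos: [618.4, 284.6, 156.0]
tcp_rot: [-1.572, 0.0, -1.595]
contact_force: [-2.0, 1.8, -5.1]
grip_width: 11.1
```

```bash
python3 look.py l5
python3 - <<'E'
from h import *
P={c:vision.capture(c) for c in('top','side')}
for c in P:
    hsv=cv2.cvtColor(P[c]['img'],cv2.COLOR_RGB2HSV)
    m=cv2.inRange(hsv,(0,150,70),(4,255,255))|cv2.inRange(hsv,(172,150,70),(180,255,255)); n,l,s,ce=cv2.connectedComponentsWithStats(m)
    for i in range(1,n):
        if s[i,4]>4: print(c,'red',ce[i],s[i])
b=cv2.resize(P['side']['img'][110:210,260:360],None,fx=5,fy=5,interpolation=2); cv2.imwrite('pics/st.png',b[:,:,::-1])
E
```

```text
top expected top [191.8 192.3] [([33.5, 132.6], 1135), ([221.7, 154.1], 121), ([8.2, 176.2], 57), ([191.7, 193.4], 201), ([382.8, 197.0], 73), ([444.8, 270.6], 587)]
side expected top [292.6 176.9] [([141.4, 7.1], 20), ([326.6, 95.1], 84), ([289.1, 107.2], 106), ([341.7, 133.1], 999), ([328.0, 125.5], 42), ([297.0, 134.3], 36), ([309.4, 134.9], 29), ([320.5, 169.3], 157), ([292.4, 176.0], 85), ([306.1, 311.3], 143), ([304.4, 321.9], 49), ([208.7, 350.7], 1022), ([195.6, 372.0], 109)]
t 19.55 pos [618.4 284.6 156. ] rot [-1.6  0.  -1.6] grip 10.8 F [-2.8  1.6 -3.4] q [0.32, 0.69, 1.15, 0.0, 1.3, 0.34]
top red [156.8 163.7] [153 163   8   3  12]
side red [145.    6.6] [140   0  13  16  84]
side red [308.9 142.2] [308 139   3   7  16]
side red [244.2 162.6] [243 162   3   2   5]
side red [244.1 175.6] [240 173   9   5  16]
```

View pics/st.png

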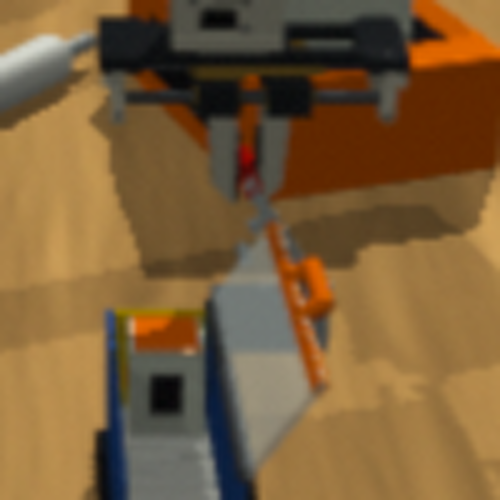

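Request:
arm_command(deltas=[[-0.0004,-0.0023,0.0042,0],[-0.0003,-0.0021,0.0044,0],[-0.0003,-0.0018,0.0045,0],[-0.0002,-0.0015,0.0047,0],[0,0,0,0]])

```text
time: 20.15
tool_pos: [636.8, 285.4, 163.8]
tcp_rot: [-1.57, 0.001, -1.595]
contact_force: [-3.2, 2.3, -0.4]
grip_width: 10.8
```

Request:
arm_command(deltas=[[-0.0002,-0.0013,0.0046,0],[-0.0002,-0.001,0.0047,0],[-0.0001,-0.0007,0.0047,0],[-0.0001,-0.0004,0.0047,0],[0,0,0,0]])

```text
time: 20.65
tool_pos: [655.4, 285.6, 167.2]
tcp_rot: [-1.57, 0.001, -1.595]
contact_force: [-3.4, 1.7, -0.8]
grip_width: 11.0
```

Request:
arm_command(deltas=[[0,0,0,0],[0,0,0,0]])

```text
time: 20.85
tool_pos: [655.4, 285.5, 167.2]
tcp_rot: [-1.569, 0.001, -1.595]
contact_force: [-1.9, 3.2, -0.6]
grip_width: 10.9
```

Request:
arm_command(deltas=[[0,0,0,0],[0,0,0,0],[0,0,0,0],[0,0,0,0],[0,0,0,0]], claw=0)

```text
time: 21.35
tool_pos: [655.4, 284.8, 166.5]
tcp_rot: [-1.57, -0.0, -1.596]
contact_force: [0.4, 0.8, -0.5]
grip_width: 46.2
```

Request:
arm_command(deltas=[[0,-0.01,0,0],[0,-0.02,0,0],[0,-0.03,0,0],[0,-0.03,0,0],[0,-0.02,0,0]])

```text
time: 21.85
tool_pos: [655.6, 285.2, 280.2]
tcp_rot: [-1.567, 0.001, -1.595]
contact_force: [0.0, 0.3, 0.0]
grip_width: 86.6
```

Run:
```python
from plan import *
rows([(680,93,275,88.6,40),(680,93,161,88.6,30)])
P={c:vision.capture(c) for c in('top','side')}
a=cv2.resize(P['top']['img'][130:235,120:300],None,fx=2.2,fy=2.2);b=cv2.resize(P['side']['img'][110:210,260:360],None,fx=4,fy=4)
c=np.zeros((400,800,3),np.uint8);c[:a.shape[0],:396]=a;c[:b.shape[0],400:]=b
cv2.imwrite('pics/s2.png',c[:,:,::-1])
```

```text
t 21.85 pos [655.6 285.2 280.2] rot [-1.6  0.  -1.6] grip 86.6 F [0.  0.3 0. ] q [0.3, 0.7, 0.79, -0.0, 1.64, 0.33]
[[0.016, 0.0004, 0.0024, -7.5], [0.0161, 0.0004, 0.0003, -7.5], [0.0161, 0.0004, -0.0018, -7.5], [0.0157, 0.0004, -0.0039, -7.5], [0.015, 0.0004, -0.0059, -7.5]]
[[0.0141, 0.0004, -0.0078, -7.5], [0.013, 0.0005, -0.0096, -7.5], [0.0117, 0.0004, -0.0112, -7.5], [0.0101, 0.0005, -0.0126, -7.5], [0.0084, 0.0004, -0.0138, -7.5]]
[[0.0065, 0.0005, -0.0148, -7.5], [0.0045, 0.0004, -0.0154, -7.5], [-0.0001, 0.0285, -0.0, -0.0], [-0.0001, 0.0285, -0.0001, -0.0], [-0.0002, 0.0285, -0.0, -0.0]]
[[-0.0001, 0.0285, -0.0001, -0.0]]
```

View pics/s2.png

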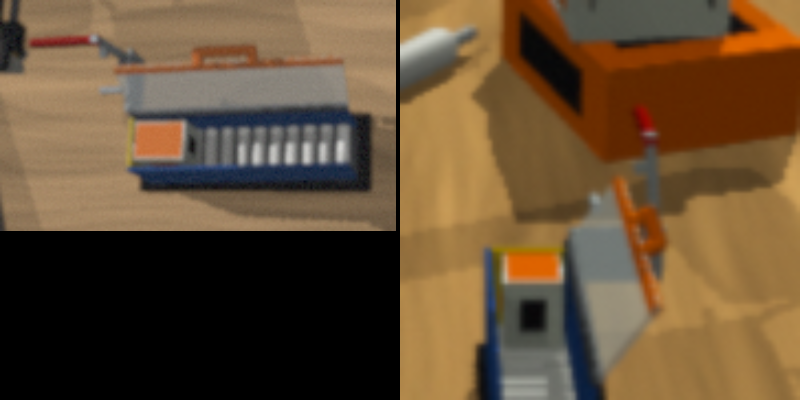

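The stay stands upright, clear of the pin, and the carton is still against the stop. Next is the lid.

Request:
arm_command(deltas=[[0.016,0.0004,0.0024,-7.5],[0.0161,0.0004,0.0003,-7.5],[0.0161,0.0004,-0.0018,-7.5],[0.0157,0.0004,-0.0039,-7.5],[0.015,0.0004,-0.0059,-7.5]], claw=255)

```text
time: 22.45
tool_pos: [664.9, 204.2, 273.0]
tcp_rot: [-1.573, 0.001, -0.935]
contact_force: [-0.2, 0.4, -0.0]
grip_width: 56.4
```

Request:
arm_command(deltas=[[0.0141,0.0004,-0.0078,-7.5],[0.013,0.0005,-0.0096,-7.5],[0.0117,0.0004,-0.0112,-7.5],[0.0101,0.0005,-0.0126,-7.5],[0.0084,0.0004,-0.0138,-7.5]])

```text
time: 22.95
tool_pos: [675.1, 124.1, 270.9]
tcp_rot: [-1.572, 0.002, -0.281]
contact_force: [-0.1, -0.8, -0.1]
grip_width: 16.1
```

Request:
arm_command(deltas=[[0.0065,0.0005,-0.0148,-7.5],[0.0045,0.0004,-0.0154,-7.5],[0,0,0,0],[0,0,0,0],[0,0,0,0]])

```text
time: 23.45
tool_pos: [679.3, 93.8, 271.0]
tcp_rot: [-1.571, 0.001, -0.026]
contact_force: [0.2, 0.2, 0.6]
grip_width: 0.5
```

```bash
cat > lid.py <<'E'
from plan import *
q=np.load('q.npy'); r=R.from_euler('xz',[-np.deg2rad(7),q[3]])
def tip(t,w=10,push=0):
    d=20*np.clip((t-1.0)/.6,0,1)
    B=np.array([33-76*np.cos(t)+6*np.sin(t),-128,62+76*np.sin(t)+6*np.cos(t)])
    B=B+np.array([6*np.sin(t)+w,0,6*np.cos(t)])
    g=r.apply(B)+q[:3]; g[2]+=8-d; return g
E
python3 - <<'E'
from lid import *
print(tip(2.16),tip(1.57),tip(.8),tip(0))
t0=tip(2.16)
rows([(680,93,162,88.6,30),(t0[0]+4,93,162,88.6,10)]+[(*tip(t),88.6,30) for t in (2.08,2.0,1.92)])
E
```

```text
[656.3  92.6 163.5] [616.1  96.  183.9] [559.8  95.7 189.8] [528.   90.3 139.3]
t 23.45 pos [679.3  93.8 271. ] rot [-1.6  0.  -0. ] grip 0.5 F [0.2 0.2 0.6] q [0.03, 0.64, 0.93, 0.0, 1.57, -1.52]
[[0.0002, 0.0272, -0.0002, -0.03], [0.0002, 0.0273, -0.0002, -0.03], [0.0002, 0.0272, -0.0002, -0.03], [0.0002, 0.0273, -0.0003, -0.02], [-0.0099, -0.0, -0.0002, -0.0]]
[[-0.0099, -0.0, -0.0002, -0.0], [-0.0086, -0.0055, -0.0, -0.0], [-0.005, -0.0036, 0.0004, -0.0], [-0.0053, -0.0031, 0.0004, -0.0]]
```

Request:
arm_command(deltas=[[0,0.0272,0,0],[0,0.0273,0,0],[0,0.0272,0,0],[0,0.0273,0,0],[0,0,0,0]])

```text
time: 23.95
tool_pos: [677.1, 93.9, 157.9]
tcp_rot: [-1.571, 0.008, -0.025]
contact_force: [0.4, -0.6, -0.6]
grip_width: 0.3
```

Request:
arm_command(deltas=[[-0.0099,0,0,0],[-0.0099,0,0,0],[-0.0086,-0.0055,0,0],[-0.005,-0.0036,0.0004,0],[-0.0053,-0.0031,0.0004,0]])

```text
time: 24.45
tool_pos: [641.5, 95.1, 176.4]
tcp_rot: [-1.57, -0.003, -0.024]
contact_force: [2.2, 1.5, 0.9]
grip_width: 0.8
```

Run:
```python
from lid import *
rows([(*tip(t),88.6,30) for t in np.arange(1.80,1.15,-.11)])
```

```text
t 24.45 pos [641.5  95.1 176.4] rot [-1.6 -0.  -0. ] grip 0.8 F [2.2 1.5 0.9] q [0.03, 0.61, 1.24, 0.0, 1.29, -1.52]
[[-0.0084, -0.0018, -0.0003, -0.0], [-0.008, -0.0027, 0.0003, -0.0], [-0.0083, -0.0026, 0.0002, -0.0], [-0.0083, -0.0046, 0.0002, -0.0], [-0.0085, -0.0037, -0.0, -0.0]]
[[-0.0084, -0.0028, -0.0002, -0.0]]
```

Contact is about 2 N, which matches the hinge. Continuing along the arc.

Request:
arm_command(deltas=[[-0.0084,-0.0018,0,0],[-0.008,-0.0027,0.0003,0],[-0.0083,-0.0026,0.0002,0],[-0.0083,-0.0046,0.0002,0],[-0.0085,-0.0037,0,0]])

```text
time: 24.95
tool_pos: [598.5, 96.3, 190.1]
tcp_rot: [-1.571, 0.001, -0.025]
contact_force: [0.7, -0.8, -0.7]
grip_width: 0.1
```

Run:
```python
from lid import *
rows([(*tip(t),88.6,30) for t in np.arange(1.14,-.01,-.1)])
```

```text
t 24.95 pos [598.5  96.3 190.1] rot [-1.6  0.  -0. ] grip 0.1 F [ 0.7 -0.8 -0.7] q [0.03, 0.53, 1.36, -0.0, 1.26, -1.51]
[[-0.0152, -0.0062, -0.0002, -0.01], [-0.0073, -0.0009, -0.0003, 0.0], [-0.007, 0.0018, -0.0003, 0.0], [-0.0066, 0.0038, -0.0005, 0.0], [-0.0063, 0.0045, -0.0006, 0.0]]
[[-0.0057, 0.0051, -0.0006, 0.0], [-0.0053, 0.0056, -0.0007, 0.0], [-0.0046, 0.0061, -0.0007, 0.0], [-0.004, 0.0065, -0.0008, 0.0], [-0.0033, 0.0069, -0.0009, 0.0]]
[[-0.0026, 0.0072, -0.0008, 0.0], [-0.0019, 0.0074, -0.001, 0.0]]
```

Request:
arm_command(deltas=[[-0.009,-0.002,0,0],[-0.009,-0.002,0,0],[-0.0073,-0.0009,0,0],[-0.007,0.0018,0,0],[-0.0066,0.0038,0,0]])

```text
time: 25.45
tool_pos: [560.1, 97.2, 189.3]
tcp_rot: [-1.571, -0.001, -0.025]
contact_force: [2.2, -0.8, -0.2]
grip_width: 0.5
```

Run:
```python
from lid import *
rows([(*tip(t),88.6,30) for t in np.arange(.7,-.01,-.1)])
P={c:vision.capture(c) for c in('top','side')}
b=cv2.resize(P['side']['img'][110:210,250:350],None,fx=4,fy=4); cv2.imwrite('pics/s3.png',b[:,:,::-1])
```

```text
t 25.45 pos [560.1  97.2 189.3] rot [-1.6 -0.  -0. ] grip 0.5 F [ 2.2 -0.8 -0.2] q [0.04, 0.46, 1.47, -0.0, 1.21, -1.51]
[[-0.0064, 0.0042, -0.002, -0.0], [-0.0055, 0.0053, -0.0007, -0.0], [-0.005, 0.0058, -0.0007, -0.0], [-0.0044, 0.0063, -0.0008, -0.0], [-0.0038, 0.0066, -0.0008, -0.0]]
[[-0.003, 0.0071, -0.0008, -0.0], [-0.0023, 0.0072, -0.0009, -0.0], [-0.0016, 0.0075, -0.001, -0.0]]
```

View pics/s3.png

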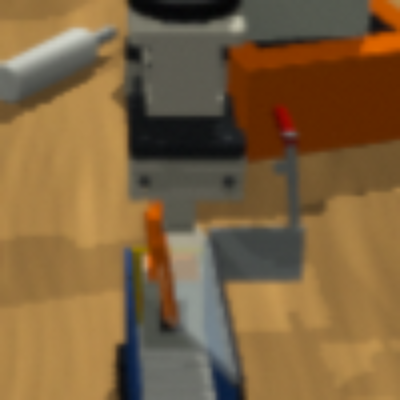

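The lid now leans forward past upright, pushed by the fingers from behind. Continuing down.

Request:
arm_command(deltas=[[-0.0064,0.0042,-0.0005,0],[-0.0055,0.0053,-0.0007,0],[-0.005,0.0058,-0.0007,0],[-0.0044,0.0063,-0.0008,0],[-0.0038,0.0066,-0.0008,0]])

```text
time: 26.05
tool_pos: [535.0, 94.3, 160.5]
tcp_rot: [-1.571, -0.0, -0.025]
contact_force: [1.7, 0.0, -0.1]
grip_width: 0.6
```

Request:
arm_command(deltas=[[-0.003,0.0071,-0.0008,0],[-0.0023,0.0072,-0.0009,0],[-0.001,0.003,0,0],[0,0,0,0]])

```text
time: 26.45
tool_pos: [528.5, 92.9, 143.2]
tcp_rot: [-1.571, 0.002, -0.025]
contact_force: [0.1, 0.5, 0.7]
grip_width: 0.4
```

Request:
arm_command(deltas=[[0,0.002,0,0],[0,0.002,0,0],[0,0,0,0]])

```text
time: 26.75
tool_pos: [529.3, 92.9, 139.9]
tcp_rot: [-1.571, -0.001, -0.024]
contact_force: [-0.0, 0.5, 2.4]
grip_width: 0.5
```

Request:
arm_command(deltas=[[0,0.002,0,0],[0,0,0,0]])

```text
time: 26.95
tool_pos: [530.2, 92.9, 138.6]
tcp_rot: [-1.571, -0.003, -0.025]
contact_force: [1.4, 0.8, 4.0]
grip_width: 0.3
```

Request:
arm_command(deltas=[[0,0.002,0,0],[0,0,0,0]])

```text
time: 27.15
tool_pos: [531.2, 92.9, 137.1]
tcp_rot: [-1.571, -0.006, -0.025]
contact_force: [5.1, 0.9, 4.2]
grip_width: 0.5
```

Request:
arm_command(deltas=[[0.002,0.002,0,0],[0,0,0,0]])

```text
time: 27.35
tool_pos: [532.1, 92.8, 134.0]
tcp_rot: [-1.571, -0.002, -0.025]
contact_force: [4.2, 0.3, 2.8]
grip_width: 0.5
```

Request:
arm_command(deltas=[[0,0.002,0,0],[0,0,0,0]])

```text
time: 27.55
tool_pos: [532.1, 92.8, 132.5]
tcp_rot: [-1.571, -0.003, -0.025]
contact_force: [5.2, -0.2, 5.3]
grip_width: 0.0
```

Request:
arm_command(deltas=[[0,0.001,0,0],[0,0,0,0]])

```text
time: 27.75
tool_pos: [532.1, 92.8, 132.3]
tcp_rot: [-1.571, -0.003, -0.024]
contact_force: [1.6, -0.3, 11.4]
grip_width: -0.1
```

Request:
arm_command(deltas=[[0,0.001,0,0],[0,0,0,0]])

```text
time: 27.95
tool_pos: [532.2, 92.8, 132.1]
tcp_rot: [-1.571, -0.004, -0.024]
contact_force: [-0.5, 0.3, 18.2]
grip_width: 0.2
```

Request:
arm_command(deltas=[[0,-0.01,0,0],[0,-0.03,0,0],[0,-0.04,0,0],[0,-0.04,0,0],[-0.04,0,0,0]])

```text
time: 28.45
tool_pos: [495.9, 93.6, 254.4]
tcp_rot: [-1.57, -0.011, -0.025]
contact_force: [-0.4, -0.5, 0.3]
grip_width: 0.6
```

Request:
arm_command(deltas=[[-0.04,0,-0.03,0],[-0.04,0,-0.03,0],[-0.02,0,-0.04,0],[0,0,-0.04,0],[0,0,-0.04,0]])

```text
time: 28.95
tool_pos: [384.7, -84.3, 249.3]
tcp_rot: [-1.57, 0.002, -0.024]
contact_force: [1.6, 0.5, 0.9]
grip_width: 0.1
```

```bash
python3 look.py end
python3 - <<'E'
from lid import *
P={c:vision.capture(c) for c in('top','side')}
for t in (0,.1,.2):
    L=[r.apply([33-76*np.cos(t)+6*np.sin(t),-125+s,62+76*np.sin(t)+6*np.cos(t)])+q[:3] for s in(-31,31)]
    print(t,[proj(P[c],L).tolist() for c in P])
a=cv2.resize(P['top']['img'][140:225,120:290],None,fx=4,fy=4);b=cv2.resize(P['side']['img'][110:220,240:360],None,fx=2.3,fy=2.3)
c=np.zeros((600,690,3),np.uint8);c[:340,:680]=a;c[342:342+b.shape[0],:b.shape[1]]=b
cv2.imwrite('pics/fin.png',c[:,:,::-1])
E
```

```text
top expected top [191.8 192.3] [([35.7, 134.5], 1387), ([8.1, 176.1], 56), ([382.8, 197.1], 77), ([220.8, 199.9], 134), ([444.8, 270.8], 588)]
side expected top [292.6 176.9] [([317.3, 94.2], 287), ([298.0, 103.0], 33), ([326.1, 129.3], 1922), ([285.4, 175.8], 145), ([306.1, 311.3], 143), ([304.4, 321.9], 49), ([208.7, 350.7], 1023), ([195.6, 371.8], 108)]
t 29.05 pos [385.5 -86.8 249.1] rot [-1.6  0.  -0. ] grip 0.3 F [ 0.1  0.3 -1. ] q [-0.42, 0.09, 1.81, -0.0, 1.24, -1.96]
0 [[[238.22099599370867, 207.58483854547993], [213.41117269802442, 207.8083706328705]], [[279.15124301328296, 189.2072160781162], [278.86870689904043, 180.7543595636864]]]
0.1 [[[237.49285882578147, 206.5704772118917], [212.50317008585313, 206.80750065868494]], [[279.50661519118535, 186.71137305490103], [279.20759944767264, 178.3481481183603]]]
0.2 [[[236.7791163397736, 205.241370996497], [211.61410652279923, 205.49574862856585]], [[280.1339610101336, 184.2462573563272], [279.80628544645845, 175.97235471424204]]]
```

View pics/fin.png

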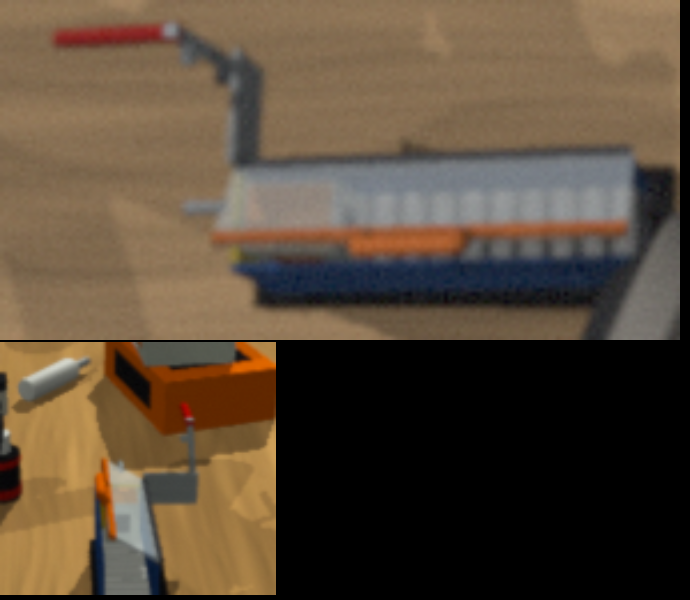

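Run:
```python
from lid import *
from scipy.optimize import minimize_scalar
P={c:vision.capture(c) for c in('top','side')}
obs={}
for c in P:
    hsv=cv2.cvtColor(P[c]['img'],cv2.COLOR_RGB2HSV); m=cv2.inRange(hsv,(5,150,80),(18,255,255)); n,l,s,ce=cv2.connectedComponentsWithStats(m)
    g=(220.8,199.9) if c=='top' else (285.4,175.8); i=1+np.argmin([np.hypot(*(ce[i]-g)) for i in range(1,n)])
    print(c,ce[i],s[i]); L=l==i
    if c=='top':
        for col in range(174,280,6):
            v=np.flatnonzero(L[:,col]); print(col,(v.min(),v.max()) if len(v) else '',end=' ')
    else:
        for row in range(160,200,2):
            v=np.flatnonzero(L[row]); print(row,(v.min(),v.max()) if len(v) else '',end=' ')
    print()
for t in np.arange(0,.9,.1):
    B=r.apply([33-76*np.cos(t)+6*np.sin(t),-125,62+76*np.sin(t)+6*np.cos(t)])+q[:3]
    E=[r.apply([33-66*np.cos(t)+2.5*np.sin(t),y,62+66*np.sin(t)+2.5*np.cos(t)])+q[:3] for y in(-5,-250)]
    print(t.round(1),B,*[proj(P[c],B)[0] for c in P],'edge',proj(P['side'],E).ravel(),proj(P['top'],E).ravel())
```

```text
top [224.1 198.9] [174 196 102   8 280]
174 (np.int64(199), np.int64(199)) 180 (np.int64(199), np.int64(199)) 186 (np.int64(199), np.int64(199)) 192 (np.int64(198), np.int64(199)) 198 (np.int64(198), np.int64(199)) 204 (np.int64(198), np.int64(199)) 210 (np.int64(198), np.int64(203)) 216 (np.int64(198), np.int64(202)) 222 (np.int64(198), np.int64(202)) 228 (np.int64(197), np.int64(202)) 234 (np.int64(197), np.int64(202)) 240 (np.int64(197), np.int64(198)) 246 (np.int64(197), np.int64(198)) 252 (np.int64(197), np.int64(197)) 258 (np.int64(197), np.int64(197)) 264 (np.int64(196), np.int64(197)) 270 (np.int64(196), np.int64(197)) 276  
side [285.6 173.1] [280 154  15  42 203]
160 (np.int64(283), np.int64(289)) 162 (np.int64(282), np.int64(286)) 164 (np.int64(283), np.int64(286)) 166 (np.int64(281), np.int64(286)) 168 (np.int64(280), np.int64(286)) 170 (np.int64(280), np.int64(287)) 172 (np.int64(281), np.int64(287)) 174 (np.int64(281), np.int64(287)) 176 (np.int64(282), np.int64(288)) 178 (np.int64(284), np.int64(288)) 180 (np.int64(284), np.int64(288)) 182 (np.int64(286), np.int64(288)
[... 501 characters left out ...]
3 166.9 284.2 200.3] [177.7 202.7 276.5 201.5]
0.3 [523.3  95.4 147. ] [223.3 203.7] [280.8 177.7] edge [282.9 165.  285.  198. ] [176.8 201.4 276.1 200.2]
0.4 [526.4  96.2 153.9] [222.6 201.8] [282.  175.4] edge [283.8 163.2 285.9 195.9] [175.9 199.8 275.8 198.6]
0.5 [530.3  96.9 160.4] [221.9 199.6] [283.3 173.2] edge [284.8 161.4 287.2 193.8] [175.1 198.1 275.4 196.7]
0.6 [534.8  97.5 166.6] [221.3 197.2] [284.9 171.1] edge [286.  159.7 288.6 191.8] [174.3 196.1 275.1 194.6]
0.7 [539.9  98.1 172.2] [220.7 194.5] [286.8 169.2] edge [287.4 158.1 290.3 190. ] [173.6 193.9 274.8 192.3]
0.8 [545.5  98.6 177.3] [220.2 191.6] [288.8 167.5] edge [288.9 156.6 292.1 188.3] [172.9 191.6 274.6 189.8]
```

The lid is at about 0.46 rad, not shut. The finger had most likely wedged behind the bar and lifted it on the way out. I'll press again from above, slightly in front of the bar, so it cannot catch.

Run:
```python
from lid import *
def T(t):
    B=r.apply([33-76*np.cos(t)+6*np.sin(t),-128,62+76*np.sin(t)+6*np.cos(t)])+q[:3]; return (B[0]-4,B[1],B[2]+14,88.6,12)
a=T(.5)
rows([(a[0],a[1],235,88.6,40),(a[0],a[1],182,88.6,20)]+[T(t) for t in(.4,.3,.2,.1,.03)])
print(a,T(0))
```

```text
t 29.25 pos [386.1 -82.6 249.2] rot [-1.6  0.  -0. ] grip 0.1 F [ 0.5 -0.7  0.3] q [-0.41, 0.09, 1.82, 0.0, 1.24, -1.95]
[[0.0226, 0.0024, 0.03, 0.0], [0.0227, 0.0024, 0.03, 0.01], [0.0226, 0.0023, 0.0299, 0.0], [0.0227, 0.0024, 0.03, 0.01], [0.0226, 0.0023, 0.0299, 0.0]]
[[0.0227, 0.0024, 0.03, 0.01], [0.0, 0.0177, -0.0, -0.0], [0.0, 0.0176, -0.0, -0.0], [0.0001, 0.0177, -0.0001, -0.0], [-0.0019, 0.0069, -0.0004, -0.0]]
[[-0.002, 0.0068, -0.0004, -0.0], [-0.0031, 0.0069, -0.0008, -0.0], [-0.0025, 0.0072, -0.0009, -0.0], [-0.0017, 0.0073, -0.0009, -0.0], [-0.0007, 0.0053, -0.0007, -0.0]]
(np.float64(526.2310492364173), np.float64(93.88409271859115), np.float64(174.80460474396307), 88.6, 12) (np.float64(513.9488650084922), np.float64(89.82971448444415), np.float64(139.36888451264718), 88.6, 12)
```

Request:
arm_command(deltas=[[0.0226,0.0024,0.03,0],[0.0227,0.0024,0.03,0],[0.0226,0.0023,0.0299,0],[0.0227,0.0024,0.03,0],[0.0226,0.0023,0.0299,0]])

```text
time: 29.75
tool_pos: [503.6, 66.6, 237.6]
tcp_rot: [-1.571, 0.001, -0.022]
contact_force: [0.1, -0.4, 0.2]
grip_width: 0.4
```

Request:
arm_command(deltas=[[0.0227,0.0024,0.03,0],[0,0.0177,0,0],[0,0.0176,0,0],[0,0.0177,0,0],[0,0,0,0]])

```text
time: 30.25
tool_pos: [524.8, 94.5, 180.0]
tcp_rot: [-1.571, 0.006, -0.022]
contact_force: [0.0, -0.2, -0.3]
grip_width: 0.1
```

Request:
arm_command(deltas=[[-0.0019,0.0069,-0.0004,0],[-0.002,0.0068,-0.0004,0],[-0.0031,0.0069,-0.0008,0],[0,0,0,0]])

```text
time: 30.65
tool_pos: [519.1, 91.3, 161.3]
tcp_rot: [-1.571, 0.001, -0.024]
contact_force: [0.5, 0.1, 0.5]
grip_width: 0.2
```

Request:
arm_command(deltas=[[-0.0025,0.0072,-0.0009,0],[-0.0017,0.0073,-0.0009,0],[-0.0007,0.0053,-0.0007,0],[0,0,0,0]])

```text
time: 31.05
tool_pos: [514.9, 88.8, 142.2]
tcp_rot: [-1.571, -0.0, -0.025]
contact_force: [-2.1, -0.1, 3.7]
grip_width: 0.3
```

Request:
arm_command(deltas=[[0,0.002,0,0],[0,0,0,0]])

```text
time: 31.25
tool_pos: [515.0, 88.8, 141.6]
tcp_rot: [-1.571, -0.001, -0.024]
contact_force: [-5.1, -0.4, 14.0]
grip_width: 0.4
```

Request:
arm_command(deltas=[[0,0.001,0,0],[0,0,0,0]])

```text
time: 31.45
tool_pos: [515.1, 88.9, 141.4]
tcp_rot: [-1.571, -0.002, -0.025]
contact_force: [-8.3, -0.1, 21.0]
grip_width: 0.6
```

Request:
arm_command(deltas=[[0,-0.004,0,0],[0,-0.01,0,0],[0,-0.03,0,0],[0,-0.04,0,0],[0,-0.02,0,0]])

```text
time: 31.95
tool_pos: [516.0, 88.9, 246.4]
tcp_rot: [-1.571, -0.004, -0.025]
contact_force: [0.1, 0.2, -0.1]
grip_width: -0.0
```

Request:
arm_command(deltas=[[-0.03,0,-0.04,0],[-0.03,0,-0.04,0],[-0.03,0,-0.04,0],[-0.02,0,-0.04,0],[0,0,-0.04,0]])

```text
time: 32.45
tool_pos: [397.7, -109.2, 243.7]
tcp_rot: [-1.571, 0.0, -0.025]
contact_force: [0.5, -0.0, 0.6]
grip_width: -0.1
```

Run:
```python
from lid import *
P={c:vision.capture(c) for c in('top','side')}
for c in P:
    hsv=cv2.cvtColor(P[c]['img'],cv2.COLOR_RGB2HSV); m=cv2.inRange(hsv,(5,150,80),(18,255,255)); n,l,s,ce=cv2.connectedComponentsWithStats(m)
    print(c,[(ce[i].round(1).tolist(),s[i].tolist()) for i in range(1,n) if s[i,4]>15 and 170<ce[i][0]<300 and ce[i][1]>140])
    if c=='top':
        for col in (186,198,216,222,228,250,262):
            v=np.flatnonzero(m[185:215,col]); print(col,(185+v.min(),185+v.max()) if len(v) else '',end=' ')
    m=cv2.inRange(hsv,(0,150,70),(4,255,255))|cv2.inRange(hsv,(172,150,70),(180,255,255)); n,l,s,ce=cv2.connectedComponentsWithStats(m)
    print(c,'red',[ce[i].round(1).tolist() for i in range(1,n) if s[i,4]>8])
a=cv2.resize(P['top']['img'][140:225,120:290],None,fx=4,fy=4);b=cv2.resize(P['side']['img'][110:220,240:360],None,fx=2.3,fy=2.3)
c=np.zeros((600,690,3),np.uint8);c[:340,:680]=a;c[342:342+b.shape[0],:b.shape[1]]=b
cv2.imwrite('pics/fin2.png',c[:,:,::-1])
```

```text
top [([226.0, 206.3], [178, 202, 100, 11, 380])]
186 (np.int64(205), np.int64(206)) 198 (np.int64(204), np.int64(206)) 216 (np.int64(204), np.int64(212)) 222 (np.int64(204), np.int64(212)) 228 (np.int64(204), np.int64(211)) 250 (np.int64(203), np.int64(205)) 262 (np.int64(203), np.int64(204)) top red [[146.6, 148.5]]
side [([284.4, 148.3], [282, 143, 8, 10, 23]), ([287.5, 159.7], [284, 153, 7, 13, 33]), ([249.1, 159.9], [248, 157, 5, 8, 16]), ([263.4, 169.7], [260, 166, 8, 7, 26]), ([249.6, 174.1], [248, 169, 6, 10, 22]), ([280.3, 184.8], [271, 169, 16, 36, 231]), ([219.0, 189.5], [216, 185, 8, 10, 27]), ([187.5, 191.4], [182, 187, 14, 9, 40]), ([234.0, 193.2], [229, 188, 11, 9, 32]), ([212.8, 197.8], [208, 196, 9, 6, 17]), ([200.1, 206.2], [197, 201, 6, 11, 21]), ([170.8, 205.9], [167, 203, 8, 9, 18]), ([274.4, 223.2], [268, 214, 12, 17, 60]), ([177.2, 218.2], [173, 216, 10, 6, 23]), ([269.3, 253.0], [258, 228, 23, 47, 257]), ([292.8, 267.0], [282, 253, 21, 34, 249]), ([276.5, 280.1], [272, 273, 8, 16, 48]), ([266.5, 282.8], [265, 276, 6, 13, 30]), ([242.9, 335.2], [238, 326, 10, 17, 54]), ([208.6, 350.6], [186, 331, 47, 41, 1045]), ([237.4, 349.1], [231, 345, 14, 11, 34]), ([265.0, 354.1], [259, 347, 12, 18, 75]), ([172.7, 391.3], [137, 348, 75, 72, 1533]), ([195.6, 372.1], [189, 360, 14, 25, 113]), ([241.1, 372.1], [240, 369, 4, 8, 16]), ([249.2, 375.1], [242, 370, 13, 10, 30]), ([258.1, 375.0], [256, 371, 6, 9, 22]), ([232.1, 391.5], [227, 388, 10, 7, 29]), ([228.3, 397.3], [225, 395, 8, 7, 18]), ([221.4, 403.1], [215, 399, 13, 10, 34]), ([215.5, 412.6], [210, 405, 10, 15, 59])]
side red [[320.6, 139.9]]
```

Run:
```python
from lid import *
p=vision.capture('top')
I=p['img'][188:204,175:275].astype(int); rb=I[:,:,0]-I[:,:,2]
print((rb.mean(0)[::4]).round().tolist())
for c in ('top','side'):
    p=vision.capture(c)
    for n in('carton_mid','lid_bar'):
        for d in vision.find_in(p,n)[:4]: print(c,n,round(d['confidence'],2),world(p,d['xyz']))
print('expected carton top',r.apply([0,-31,55])+q[:3],'bar shut',r.apply([-43,-125,68])+q[:3])
rows([])
```

```text
[45.0, 20.0, 19.0, 19.0, 19.0, 21.0, 22.0, 5.0, 2.0, 2.0, 2.0, 3.0, 6.0, 5.0, 6.0, 8.0, 5.0, 6.0, 6.0, 8.0, 11.0, 11.0, 14.0, 14.0, 11.0]
top carton_mid 0.75 [ 560.3 -308.1   36.3]
top carton_mid 0.59 [ 359.2 -434.9   83. ]
top carton_mid 0.46 [554.3 102.5 122.2]
top carton_mid 0.41 [ 365.1 -143.9    0.4]
top lid_bar 0.96 [558.1  87.9 125.5]
side carton_mid 0.83 [ 560.7 -318.4   33.7]
side carton_mid 0.56 [ 369.3 -469.3   79. ]
side lid_bar 0.9 [555.7  70.4 126.5]
expected carton top [563.2 183.5 100.6] bar shut [518.   92.8 125. ]
t 32.9 pos [ 400.3 -107.2  243.1] rot [-1.6  0.  -0. ] grip 0.3 F [-0.7  0.4  0.3] q [-0.45, 0.13, 1.78, 0.0, 1.23, -2.0]
```

```bash
python3 -c "
from plant import job
print(job.close_job())"
```

```text
the job is handed in; nothing more can be done
None
```

I did all the steps and handed the job in at about 33 s; `job.close_job()` gave no verdict.

- **Carton:** I gripped the carton across its 46 mm side in the cradle and set it on the mat. I regripped it along its 62 mm side, loaded it about 140 mm uphill of the stop and let it roll down.
- **Stay:** I swung the stay up by its red grip until it was about upright, roughly 0.9 rad by the arm's travel.
- **Lid:** I swung the lid forward from behind. The first attempt did not stay shut: a picture showed it at about 0.46 rad, most likely lifted when the fingers caught behind the bar on the way out. I pressed it down again from above, slightly in front of the bar.

**Last checks:**
- **Lid shut:** I felt a hard stop at 21 N. It came 2 mm higher than my model predicted, which is within its error. The lid's edge and bar were at or slightly beyond the predicted shut position in the top camera, within about 1.5 pixels.
- **Carton at the stop:** its orange tint still showed against the stop through the lid. Before the lid closed, the carton's position matched the expected one to about 1 pixel.
- **Stay and arm:** the stay had not moved, and the arm was well clear with no contact force.
- **Not confirmed:** I had used all 12 picture views, so I checked the final state only by numbers. With the lid shut, the trained network did not report the carton in the lane, only the look-alikes and some wrong guesses.

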